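# Set and lock the end stop of the flow-cell bench, then load the cell

## Task

Slide the blue end stop along the sloping bench until its white line meets the red marker, turn the black wing knob backwards (anticlockwise) until it is over the start of its thread and clicks down, then turn it forwards (clockwise) until it is fully tight. Then lay the flow cell on the slope, flat on the deck, its long side resting on the lower lip and its end butted up against the stop, on the side away from the knob. Leave the marker and everything else where it stands.

Things in the scene. Friction and masses are not known exactly. Their poses are not given: they have to be found in the camera images.
- deck: Bare aluminium top plate of the fixed bench, 170 mm up the slope, 440 mm wide, sloping 30 degrees, its high edge towards the robot. Origin on its upper face, halfway up the slope, 75 mm above the table. x: up the slope, towards the robot; y: along the width, to the right seen from the robot (plate from -200 to +240 mm); z: square out of it. A lip 14 mm high along the lower edge has its inner face at x = -81 mm.
- stop (a joint): Blue end stop's slide along deck y, m: the fence's mid-thickness in deck y; -0.08 to 0.06. Drags 2 N, stays put. A fence 10 mm thick, 50 mm high above the deck, deck x -65 to +65 mm, white line on its top; from it a 6 mm slotted plate (deck x 20 to 70 mm) runs 200 mm to +y, round the knob's stud. Starts on the +y side of the marker.
- stop_grip (a point): A good place to pinch the fence across its 10 mm thickness: mid-thickness, deck x = -30 mm, 36 mm above the deck. Axes as the deck's.
- stop_line (a point): The stop's white line extended to the graduated scale: at mid-thickness of the fence, deck x = 75 mm, 6 mm above the deck. Axes as the deck's.
- stop_face (a point): On the fence's -y face (away from the knob), at deck x = 0, at deck level. Axes as the deck's; the cell's end goes against this face.
- mark (a point): Tip line of the small red marker clip (10 mm) on the scale along the deck's upper edge: deck x = 75 mm, 6 mm above the deck. It is on the same line as stop_line, so the two meet when the stop is set. Axes as the deck's. Do not shift the clip.
- knob (a joint): Wing knob's turn, rad, growing clockwise seen from above the deck (forwards); end stops -0.25 and 1.45. Starts at 0.6 to 1.2, high on the thread, where forwards it only runs to the end stop and grips nothing. Below about 0.1 it is over the thread's start and, unless held up, drops 8 mm (the click). From there forwards it is caught, stiffens (to 0.25 N m) and is tight at 1.3 to 1.45.
- knob_drop (a joint): How far the knob has come down its stud, m: 0 high, before the thread has started; 0.008 to 0.009 after the click. A spring of about 5 N pulls it down; fingers that grip the knob hold it up, so let go (or press gently down along the stud) to let it click.
- knob_grip (a point): Middle of the knob's wing on the turning axis (deck x 45, y 100 mm, square to the deck), 11 mm below the wing's top, 51 mm above the deck while high (43 mm after the click). The wing is a black bar 70 long, 18 thick, 34 mm high on a hub 36 mm across, 14 mm high: pinch across the 18 mm. x: along the wing (white dot at that end), equal to deck x at knob = 0.6; z: outwards.
- cell: Flow cell: aluminium and black plates 60 x 110 mm, 26 mm thick in all, 0.45 kg, with an orange handle rib on top (14 wide, 70 mm long, 26 to 60 mm high). Origin at the centre of the underside; x along the 60 mm side, y along the 110 mm side and the rib, z up. Either end may go to the stop. Starts flat on the table, left of the bench seen from the robot.
- bottle_a: Clear reagent bottle with blue cap, 70 mm across, 140 mm high; origin at the underside. Bystander.
- bottle_b: Amber reagent bottle with blue cap, 70 mm across, 140 mm high; origin at the underside. Bystander.
- beaker: Glass beaker, 70 mm across, 90 mm high; origin at the underside. Bystander.
- salt_jar: Jar with white cap, 64 mm across, 80 mm high; origin at the underside. Bystander.
- wrench: Steel wrench, 160 mm long, lying flat; origin at its middle. Bystander.
- frame: Yellow gasket frame, 80 x 120 mm, 6 mm thick, lying flat; origin at its middle. Bystander.
Mind the look-alikes: they are no part of the job. Leave any green or yellow look-alike of the cell alone.

How it is judged:
By the outcome, as a careful person would: the job done as asked, in the order asked, and still so for the second after the job is handed in, with the robot touching nothing.
It also fails if it takes over 72 s, if anything falls off the work surface, if the arm or the gripper's body presses on something with over 40 N, if the wrist force passes 120 N, or if a joint passes its speed limit or range.

## Robot

A 7-joint arm with a two-finger parallel gripper is mounted at the origin on the work surface. World frame = base frame: x ahead of the robot, y to its left, z up, the work surface at z = 0. Lengths are in m, angles in rad, forces in N, time in s.
With the tool pointing down it reaches from about 0.425 to 0.925 m from the base axis. Payload 6.8 kg.
Tool frame: the origin (TCP) lies midway between the tips of the shut fingers; the grasp point (between the pads) lies 19 mm behind it; z points along the fingers, y is the direction in which the jaws open and shut (so a half turn about z gives the same grasp; the last joint's range is limited). The gripper opens to 88 mm and grips with 3 to 60 N. Pads are 20 mm wide; open, the fingers measure 115 mm over their backs; the gripper's body (75 mm by 178 mm) begins 61 mm behind the grasp point.
Start: joints at [0.993, 0.477, 0.022, 1.555, -0.011, 1.109, -0.083], TCP at [0.306, -0.602, 0.223] pointing down, gripper open.
Joint ranges: [-2.96, 2.96], [-0.34, 2.1], [-1.41, 1.46], [0.24, 2.44], [-1.37, 4.51], [0.17, 1.92], [-2.96, 2.96]. Speed limits (rad/s): [2.39, 2.39, 3.14, 3.14, 3.14, 3.14, 3.14].

## Interface

Orientations are given as a unit quaternion [w, x, y, z].
In Python, from plant import arm gives the robot as it stands.
- The arm moves only by the shell command python3 -m handwheel 'ROWS' [OPENING] [FORCE]. ROWS is JSON, one flat list of numbers, 4 for each row, row after row: the shift along the tool's x, y, z in m, then the turn about the tool's z in degrees. In form: [x, y, z, roll, x, y, z, roll, ...]. A call has 1 to 20 rows; each row is the pose to reach, as a shift and turn from the pose commanded when the call began, along the tool's axes at that moment; what a row does not reach only later rows make up. A row lasts 1/10 s, in which the tool goes at most 50 mm and 8.59 degrees, less where a joint would pass 70% of its speed; a pose out of reach is approached as far as the arm can. A call with a gripper value outside its range is refused whole. OPENING is the closure, from 0 (fully open) to 1 (shut), set as the call begins (- or left out, the last holds). The fingers move at their own pace and stop on an object; FORCE is the grip in N (left out, the last holds). Time passes only in rows, so rows that repeat a pose let the fingers close. It gives the time, the measured TCP pose, the force and the opening at its end, in the units of the state.
- arm.observe(): the state, without advancing time (a new reading comes with each control period).
- arm.snapshot(name): name is "scene" or "top" or "wrist"; returns (picture, depth): 384x512x3 uint8, red, green, blue; 384x512 float32, m along the optical axis (not along the pixel's ray), 0 where there is no reading.
- arm.camera_info(name): a dict with "camera_matrix" (3x3 intrinsics, pixels), "eye" and "rotation" of the camera in the world. Camera axes: x right, y up, looking along -z (the intrinsics and any distortion apply to the point x, -y, -z); pixel columns grow to the right and rows downward; lengths in m; the calibration is good to about 2 mm. A picture is of the moment at which its call begins: read the wrist's pose just before it. camera_info takes no time and is no camera call; for the wrist camera it gives the pose at the moment of the call.
- arm.hand_in(): hands the job in, once; it reports no verdict.
The state is a dict: "clock": time; "joint_pos": joint angles; "qd": joint speeds; "joint_efforts": joint torques, N m; "eef_pos": TCP position; "tool_rot": TCP orientation; "wrist_force": force on the tool from outside, world axes, zero at the start; "moment": the same for the moment, N m; "grip_width": finger opening in m.
Only numpy, scipy, OpenCV 4.12 (cv2) and the standard library are available. Lean on these libraries where they do the work, as an engineer would, in place of code of your own. Each camera call takes 0.05 s, during which the arm holds its last target.

## Working session

There is one attempt and no reset: what is moved stays moved. The work goes in short steps, Python scripts to look and compute and a shell command to move; the robot and the scene stay as the last step left them, time stands still between calls to the robot, and variables do not carry over. Pictures are saved under pics/ and viewed, and the job is handed in when it is done.

```bash
ls; mkdir -p pics
python3 - <<'E'
from plant import arm
import cv2,numpy as np
np.set_printoptions(precision=4,suppress=True)
print(arm.observe())
for n in ("scene","top"):
    i=arm.camera_info(n);print(n,i)
    p,d=arm.snapshot(n)
    cv2.imwrite(f"pics/{n}0.png",p[:,:,::-1]);np.save(f"pics/{n}0.npy",d)
E
```

```text
pics
{'clock': 0.0, 'joint_pos': array([ 0.9929,  0.4778,  0.0223,  1.5564, -0.0115,  1.1093, -0.0831]), 'qd': array([-0.0021, -0.0009, -0.0018,  0.0005,  0.0011, -0.0012,  0.    ]), 'joint_efforts': array([  0.0001, -58.2866,   1.5346, -27.2622,  -0.0544,   0.0168,
         0.0001]), 'eef_pos': array([ 0.3053, -0.6014,  0.2217]), 'tool_rot': array([-0.0008,  0.9725,  0.2328, -0.0003]), 'wrist_force': array([-0.2413, -0.0914,  0.1894]), 'moment': array([-0.0013, -0.0305, -0.0019]), 'grip_width': 0.08795552376152768}
scene {'camera_matrix': array([[485.912 ,   0.    , 254.4792],
       [  0.    , 485.912 , 189.7241],
       [  0.    ,   0.    ,   1.    ]]), 'eye': array([ 1.2811, -0.2403,  1.3734]), 'rotation': array([0.7775, 0.2333, 0.1736, 0.5576])}
top {'camera_matrix': array([[364.015 ,   0.    , 253.1116],
       [  0.    , 364.015 , 195.2234],
       [  0.    ,   0.    ,   1.    ]]), 'eye': array([0.3116, 0.0143, 1.1632]), 'rotation': array([ 0.7062,  0.0605, -0.0679, -0.7021])}
```

View pics/scene0.png

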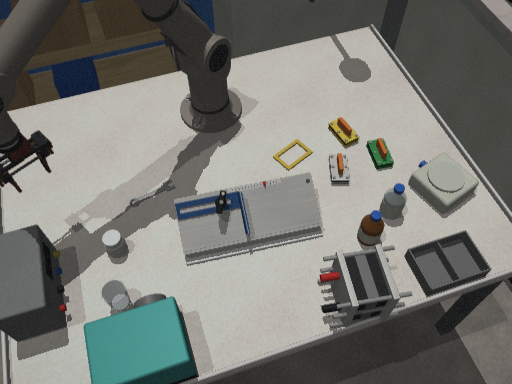

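View pics/top0.png

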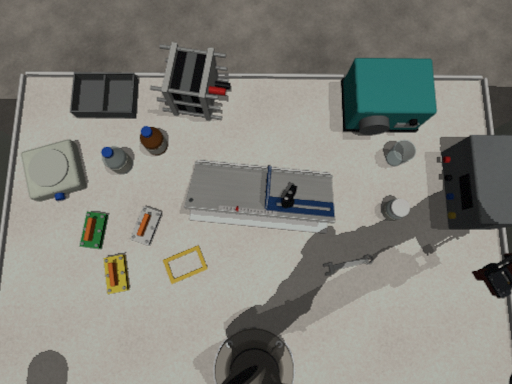

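The top view shows three cell look-alikes: grey/black (146,225), green (94,229) and yellow (117,273). Only the grey one, aluminium and black with an orange rib, fits the description. The red marker is near (237,209), the fence near (268,188) and the knob near (289,195). I'll check these in enlarged crops.

```bash
cat > h.py <<'E'
import numpy as np,cv2
from plant import arm
from scipy.spatial.transform import Rotation as R
np.set_printoptions(precision=4,suppress=True)
def rot(q): return R.from_quat([q[1],q[2],q[3],q[0]]).as_matrix()
def px2w(info,u,v,d):
    K=info["camera_matrix"];u=np.asarray(u,float);v=np.asarray(v,float)
    x=(u-K[0,2])/K[0,0]*d;y=(v-K[1,2])/K[1,1]*d
    return np.stack([x,-y,-d*np.ones_like(x)],-1)@rot(info["rotation"]).T+info["eye"]
def w2px(info,P):
    K=info["camera_matrix"];c=(np.asarray(P)-info["eye"])@rot(info["rotation"])
    return np.stack([K[0,2]+K[0,0]*c[...,0]/-c[...,2],K[1,2]-K[1,1]*c[...,1]/-c[...,2]],-1)
def ray_plane(info,u,v,p0,n):
    a=px2w(info,u,v,1.0);e=info["eye"];r=a-e
    return e+r*(((p0-e)@n)/(r@n))[...,None] if r.ndim>1 else e+r*(((p0-e)@n)/(r@n))
def crop(p,x0,y0,w,h,s,name):
    cv2.imwrite(name,cv2.resize(p[y0:y0+h,x0:x0+w],None,fx=s,fy=s,interpolation=cv2.INTER_CUBIC))
E
python3 - <<'E'
from h import *
p=cv2.imread("pics/top0.png");s=cv2.imread("pics/scene0.png")
crop(p,180,145,165,90,4.8,"pics/top0c.png")
crop(s,165,160,165,110,4.8,"pics/scene0c.png")
crop(p,70,195,110,110,5,"pics/top0cell.png")
for n in("top","scene"):
    i=arm.camera_info(n);print(n,rot(i["rotation"]))
E
```

```text
top [[ 0.0048  0.9835 -0.1809]
 [-0.9999  0.0067  0.01  ]
 [ 0.011   0.1808  0.9835]]
scene [[ 0.3179 -0.7861  0.5301]
 [ 0.9481  0.2692 -0.1693]
 [-0.0097  0.5564  0.8309]]
```

View pics/top0c.png

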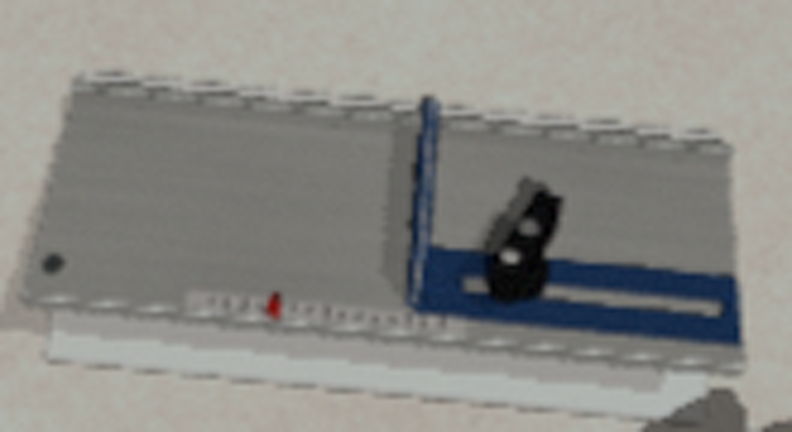

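View pics/scene0c.png

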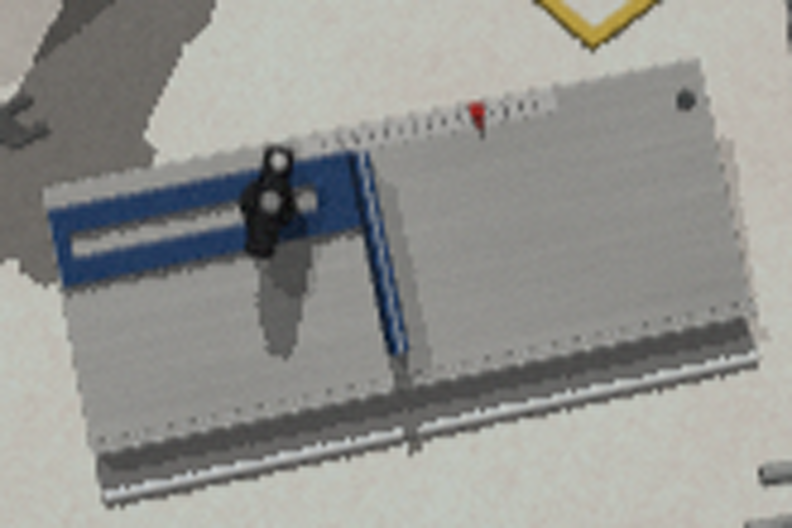

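View pics/top0cell.png

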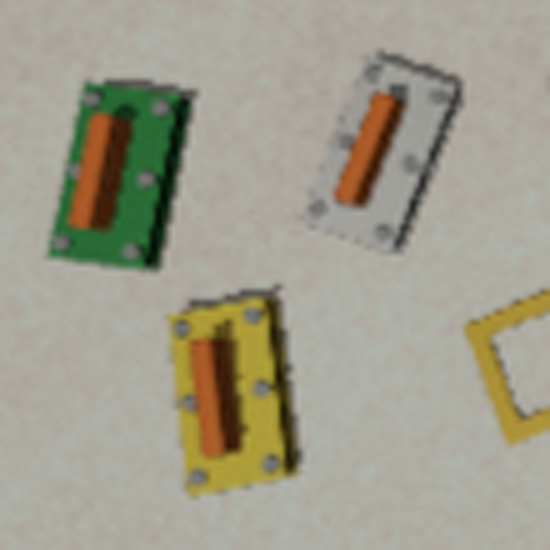

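In the crops, the grey aluminium-and-black cell is confirmed at top pixel (146,225). The marker tip is at crop (277,290) in the top view and (481,135) in the scene view. The knob's white-dot end is towards the upper edge. Next I'll fit the deck pose.

```bash
cat > fit.py <<'E'
from h import *
from scipy.optimize import least_squares
I={n:arm.camera_info(n) for n in("top","scene")}
D={n:np.load(f"pics/{n}0.npy") for n in I}
def deckT(p):
    # x up slope: toward robot (-X world at yaw0), y: -Y world
    th=np.radians(30);c,s=np.cos(p[2]),np.sin(p[2])
    Rz=np.array([[c,-s,0],[s,c,0],[0,0,1]])
    B=np.array([[-np.cos(th),0,np.sin(th)],[0,-1,0],[np.sin(th),0,np.cos(th)]])
    return Rz@B.T.T if False else Rz@np.stack([[-np.cos(th),0,np.sin(th)],[0,-1,0],[np.sin(th),0,np.cos(th)]],1), np.array([p[0],p[1],0.075])
E
python3 - <<'E'
from fit import *
t=lambda x,y:(180+x/4.8,145+y/4.8)
s=lambda x,y:(165+x/4.8,160+y/4.8)
M=[("scene",s(45,190),(.085,.24,0)),("scene",s(700,60),(.085,-.2,0)),("top",t(22,300),(.085,-.2,0)),("top",t(742,372),(.085,.24,0))]
# plane points
pl=[]
for n,f,pts in(("top",t,[(100,120),(360,120),(100,270),(300,250),(200,200),(680,240),(600,200)]),("scene",s,[(650,120),(700,290),(450,320),(500,180),(130,400),(350,390),(600,200)])):
    for q in pts:
        u,v=f(*q);u,v=int(round(u)),int(round(v));pl.append(px2w(I[n],u,v,np.median(D[n][v-1:v+2,u-1:u+2])))
pl=np.array(pl)
A=pl-pl.mean(0);nn=np.linalg.svd(A)[2][2];nn*=np.sign(nn[2]);print("n",nn,np.degrees(np.arccos(nn[2])),A@nn)
def res(p):
    Rm,o=deckT(p);r=[]
    for n,uv,P in M: r+=list((w2px(I[n],Rm@np.array(P)+o)-uv)*0.002)
    r+=list(((pl-o)@Rm)[:,2])
    return np.array(r)
f=least_squares(res,[.45,0,0]);print(f.x,res(f.x))
np.save("deck.npy",f.x)
Rm,o=deckT(f.x);n=Rm[:,2]
def on(nm,uv,h):
    P=ray_plane(I[nm],*uv,o+n*h,n);return (P-o)@Rm
print("mark",on("top",t(277,290),.006),on("scene",s(481,137),.006),on("scene",s(478,112),.012))
print("fence top ends",on("top",t(428,102),.05),on("top",t(414,262),.05),on("scene",s(360,155),.05),on("scene",s(400,350),.05))
print("knob",on("top",t(530,228),.062),on("scene",s(270,201),.062),"dot",on("top",t(510,257),.062),on("scene",s(279,160),.062))
# overlay
for nm in I:
    im=cv2.imread(f"pics/{nm}0.png");im=cv2.resize(im,None,fx=3,fy=3,interpolation=cv2.INTER_CUBIC)
    for P in [(.085,.24,0),(.085,-.2,0),(-.085,.24,0),(-.085,-.2,0),(-.081,-.2,.014),(-.081,.24,.014),(.045,.1,.062),(.075,0,.006)]:
        u,v=w2px(I[nm],Rm@np.array(P)+o)*3+1;cv2.drawMarker(im,(int(u),int(v)),(255,0,255),0,12,1)
    y0,x0=(430,540) if nm=="top" else (480,500)
    cv2.imwrite(f"pics/ov_{nm}.png",im[y0:y0+350,x0:x0+500])
# cell
for nm,uv in (("top",(70+370/5,195+150/5)),):
    print("rib",ray_plane(I[nm],*uv,np.array([0,0,.06]),np.array([0,0,1.])))
E
```

```text
n [ 0.4606 -0.0407  0.8867] 27.544556013325934 [-0.0037  0.0032  0.0014  0.0004 -0.0003 -0.0026 -0.0032  0.0031 -0.0046
 -0.0001 -0.0007 -0.0021  0.0095 -0.0003]
[ 0.5273 -0.0001 -0.0883] [-0.0025 -0.0002 -0.0012 -0.0017 -0.0024 -0.0036  0.0002 -0.0051 -0.0011
  0.0064 -0.0014 -0.0011 -0.0005 -0.0024 -0.0019  0.0007 -0.0021  0.0019
 -0.0021  0.0001  0.0128 -0.0006]
mark [ 0.0699 -0.0435  0.006 ] [ 0.0607 -0.046   0.006 ] [ 0.0768 -0.0466  0.012 ]
fence top ends [-0.0583  0.0386  0.05  ] [0.0746 0.0365 0.05  ] [0.0626 0.038  0.05  ] [-0.0623  0.0386  0.05  ]
knob [0.0503 0.1029 0.062 ] [0.0451 0.0999 0.062 ] dot [0.0741 0.0914 0.062 ] [0.069  0.0893 0.062 ]
rib [0.4206 0.3328 0.06  ]
```

View pics/ov_scene.png

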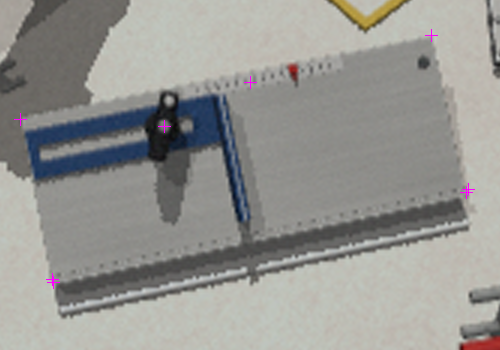

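View pics/ov_top.png

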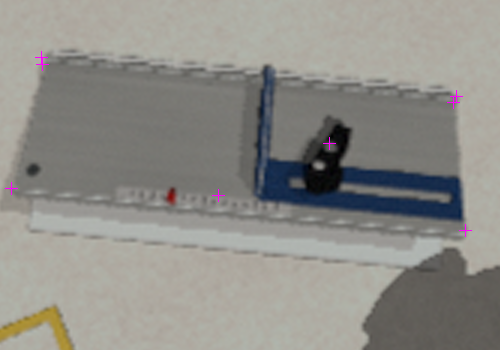

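The overlay matches to about 2–3 px, and the fitted deck points agree with their nominal values to about 5 mm. I'll refine with the wrist camera from above the bench.

```bash
cat >> h.py <<'E'
def rel(target,yaw=None):
    """shift in tool axes and roll deg to target TCP (world); yaw= world angle of jaw axis (mod pi)"""
    o=arm.observe();T=rot(o["tool_rot"]);s=T.T@(np.asarray(target)-o["eef_pos"])
    yj=T[:,1];cur=np.arctan2(yj[1],yj[0]);r=0
    if yaw is not None:
        r=-np.degrees(yaw-cur);r=(r+90)%180-90
    print("shift",s.round(4),"roll",round(r,2),"dist",np.linalg.norm(s).round(3),"j7",o["joint_pos"][6].round(3),"jawyaw",np.degrees(cur).round(2))
    return s,r
def st():
    o=arm.observe();T=rot(o["tool_rot"]);print("t",round(o["clock"],2),"tcp",o["eef_pos"],"jaw",np.degrees(np.arctan2(T[1,1],T[0,1])).round(2),"F",o["wrist_force"].round(1),"M",o["moment"].round(2),"w",round(o["grip_width"],4),"j",o["joint_pos"].round(2))
E
python3 - <<'E'
from h import *
o=arm.observe();T=rot(o["tool_rot"]);print(T)
i=arm.camera_info("wrist");print(i["camera_matrix"],T.T@(i["eye"]-o["eef_pos"]),T.T@rot(i["rotation"]))
p=np.load("deck.npy");print(p)
rel([.44,0.0,.36],np.pi/2+p[2])
E
```

```text
[[ 0.8917  0.4527 -0.0008]
 [ 0.4527 -0.8917  0.0014]
 [-0.0001 -0.0016 -1.    ]]
[[287.2868   0.     251.1399]
 [  0.     287.2868 191.6735]
 [  0.       0.       1.    ]] [ 0.0762  0.0011 -0.1617] [[ 0.0012  0.9607  0.2776]
 [ 1.     -0.0009 -0.0013]
 [-0.001   0.2776 -0.9607]]
[ 0.5273 -0.0001 -0.0883]
shift [ 0.3923 -0.4755 -0.1375] roll 31.98 dist 0.632 j7 -0.083 jawyaw -63.08
```

Run:
```python
from h import *
p=np.load("deck.npy")
rel([.57,-0.02,.28],np.pi/2+p[2])
```

```text
shift [ 0.4992 -0.3987 -0.0576] roll 31.98 dist 0.641 j7 -0.083 jawyaw -63.08
```

```bash
python3 -m handwheel '[0.03,-0.025,-0.02,2, 0.07,-0.055,-0.04,4, 0.10,-0.085,-0.06,7, 0.14,-0.11,-0.06,10, 0.175,-0.14,-0.06,13, 0.21,-0.17,-0.06,16, 0.25,-0.20,-0.06,18, 0.285,-0.23,-0.06,21, 0.32,-0.255,-0.06,24, 0.355,-0.28,-0.06,26, 0.39,-0.31,-0.06,28, 0.43,-0.34,-0.06,30, 0.46,-0.37,-0.06,32, 0.499,-0.399,-0.058,32, 0.499,-0.399,-0.058,32, 0.499,-0.399,-0.058,32]'
python3 - <<'E'
from h import *
st();i=arm.camera_info("wrist")
p,d=arm.snapshot("wrist")
cv2.imwrite("pics/w1.png",p[:,:,::-1]);np.savez("pics/w1.npz",d=d,**i)
cv2.imwrite("pics/w1b.png",cv2.resize(p[:,:,::-1],(800,600),interpolation=cv2.INTER_CUBIC))
E
```

```text
clock: 1.7
eef_pos: [0.5698, -0.019, 0.28]
tool_rot: [-0.0, 0.999, -0.043, -0.001]
wrist_force: [-0.5, -0.5, -0.3]
grip_width: 0.0877
t 1.7 tcp [ 0.5698 -0.019   0.28  ] jaw -94.91 F [-0.5 -0.5 -0.3] M [ 0.03 -0.03 -0.  ] w 0.0877 j [ 0.12  0.27 -0.24  1.73  0.07  1.15 -1.8 ]
```

View pics/w1b.png

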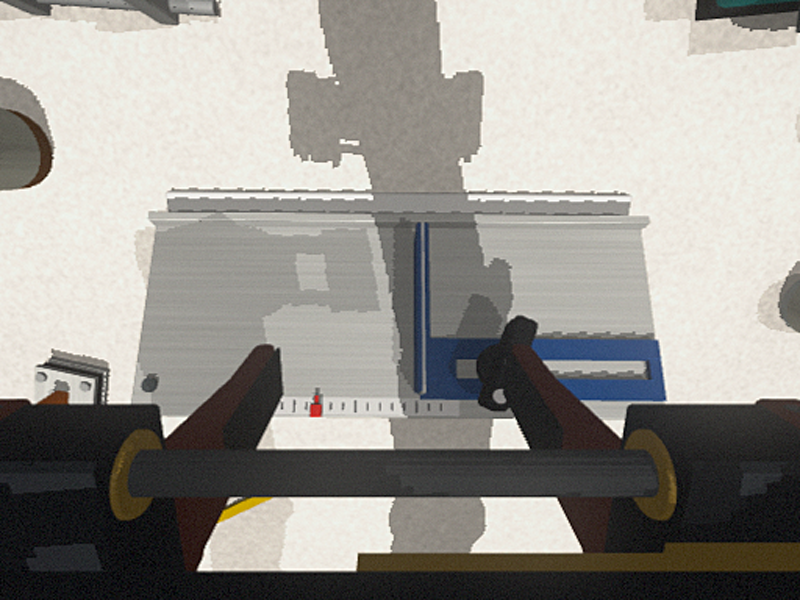

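The wrist view shows the whole bench. The marker is at (316,405), the fence from (421,225) to (420,395), and the knob near (505,365), partly hidden by a finger. I'll crop it enlarged for precise corners.

Run:
```python
from h import *
p=cv2.imread("pics/w1.png")
a=[p[120:160,80:130],p[120:160,390:440],p[220:275,80:130],p[220:275,390:440]]
a=[cv2.copyMakeBorder(cv2.resize(x,None,fx=7,fy=7,interpolation=cv2.INTER_CUBIC),0,0,0,10,cv2.BORDER_CONSTANT) for x in a]
cv2.imwrite("pics/w1corn.png",cv2.resize(np.vstack([np.hstack(a[:2]),np.hstack(a[2:])]),None,fx=.857,fy=.857))
crop(p,170,130,180,140,4.4,"pics/w1mid.png")
```

```text
(no output)
```

View pics/w1corn.png

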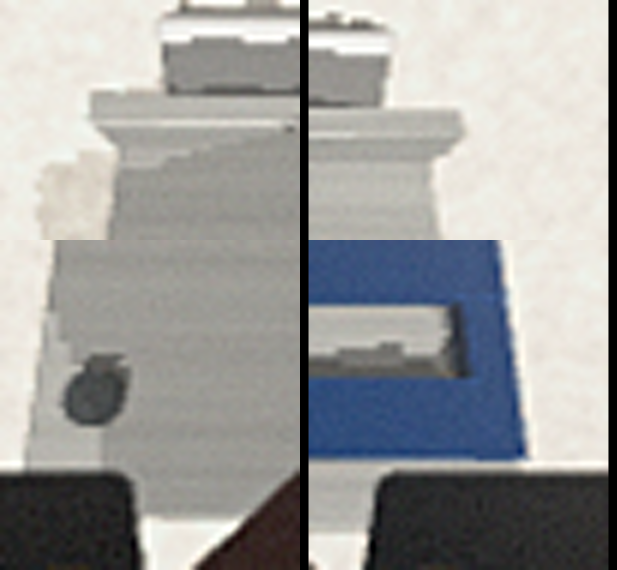

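View pics/w1mid.png

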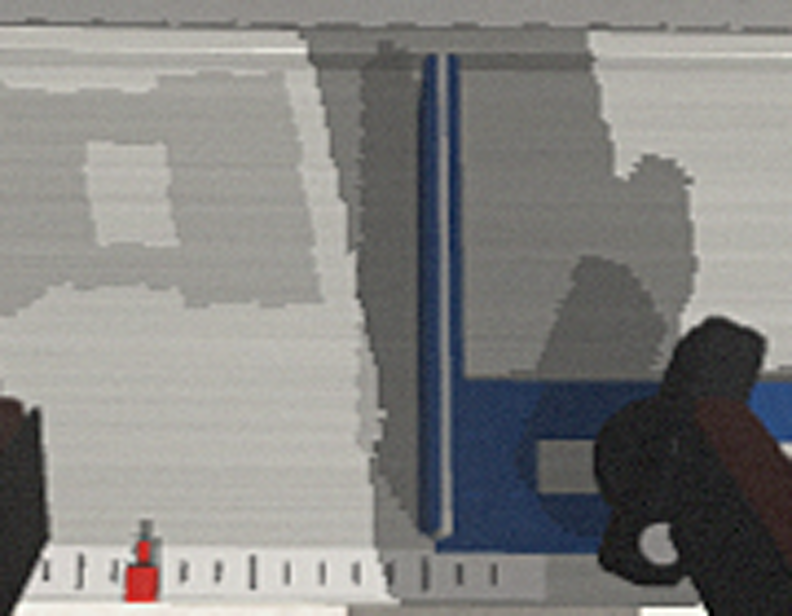

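Run:
```python
from fit import *
z=np.load("pics/w1.npz");W={k:z[k] for k in("camera_matrix","eye","rotation")};d=z["d"]
m=lambda x,y:(170+x/4.4,130+y/4.4)
M=[((97.5,140.8),(-.081,-.2,.014)),((415.2,143.3),(-.081,.24,.014)),
   ((113,265.8),(.085,None,0)),((395,268),(.085,None,0)),((85,258.3),(None,-.2,0)),((87.5,231.7),(None,-.2,0)),((411.4,153.3),(None,.24,0))]
us=[(120,170),(120,200),(180,230),(150,240),(330,160),(390,160),(300,190),(380,190),(250,160),(180,150),(400,200)]
pl=np.array([px2w(W,u,v,np.median(d[v-2:v+3,u-2:u+3])) for u,v in us])
A=pl-pl.mean(0);nn=np.linalg.svd(A)[2][2];nn*=np.sign(nn[2]);print(nn,np.degrees(np.arccos(nn[2])),np.arctan2(nn[1],nn[0]),A@nn)
def res(p):
    Rm,o=deckT(p[:3]);r=[];n=Rm[:,2]
    for uv,P in M:
        h=P[2];q=(ray_plane(W,*uv,o+n*h,n)-o)@Rm
        for k in(0,1):
            if P[k] is not None:r.append(q[k]-P[k])
    return np.array(r)
f=least_squares(res,[.53,0,-.088]);print("fit",f.x,res(f.x))
Rm,o=deckT(f.x);n=Rm[:,2];print("plane resid",((pl-o)@Rm)[:,2])
on=lambda uv,h:(ray_plane(W,*uv,o+n*h,n)-o)@Rm
print("mark",on(m(145,545),.006),on(m(141,583),.012))
print("line",on(m(443,58),.05),on(m(444,530),.05))
print("knob hubhint",on(m(660,545),.062),on(m(720,330),.062))
print("blue plate lower-right corner",on((390+(525-308.6)/6,220+(458-240)/6),.006))
np.save("deck2.npy",f.x)
# scene/top check
p=np.load("deck.npy")
print(p)
```

```text
[-0.9965  0.0736  0.0404] 87.68454164631662 3.06786150331525 [-0.0138  0.0236  0.06   -0.0188 -0.0233 -0.0224  0.0143  0.0157 -0.0247
 -0.0389  0.0282]
fit [ 0.5267 -0.0032 -0.0923] [-0.0003  0.0037 -0.0002 -0.003  -0.0016 -0.0011  0.0014 -0.0003 -0.0017]
plane resid [-0.      0.0004  0.0009  0.2289  0.0002  0.0002  0.0004  0.0002  0.0004
  0.0001  0.0003]
mark [ 0.068  -0.0472  0.006 ] [ 0.0786 -0.0469  0.012 ]
line [-0.0641  0.0368  0.05  ] [0.065  0.0357 0.05  ]
knob hubhint [0.0688 0.0877 0.062 ] [0.015  0.1058 0.062 ]
blue plate lower-right corner [0.0693 0.2356 0.006 ]
[ 0.5273 -0.0001 -0.0883]
```

Fit is good: plane residual is 0.3 mm. Mark is at deck y ≈ -0.047 and the stop at ≈ +0.036, so the slide is about -83 mm. Next is the fence grasp.

```bash
cat >> fit.py <<'E'
P2=np.array([.5267,-.0032,-.091])
Rd,od=deckT(P2)
def d2w(x,y,z): return Rd@np.array([x,y,z])+od
def w2d(P): return (np.asarray(P)-od)@Rd
E
python3 - <<'E'
from fit import *
g=d2w(-.03,.0362,.036)-[0,0,.019];print(g)
rel(g+[0,0,.08],np.pi/2+P2[2]);rel(g,np.pi/2+P2[2])
print("slide dir",Rd[:,1]*-.083)
E
```

```text
[ 0.5672 -0.0432  0.0722]
shift [-0.0002  0.0225  0.128 ] roll 0.14 dist 0.13 j7 -1.796 jawyaw -95.08
shift [-0.0001  0.0224  0.208 ] roll 0.14 dist 0.209 j7 -1.796 jawyaw -95.08
slide dir [ 0.0075  0.0827 -0.    ]
```

```bash
python3 -m handwheel '[0,0.01,0.03,0, 0,0.0225,0.07,0, 0,0.0225,0.11,0, 0,0.0225,0.14,0, 0,0.0225,0.165,0, 0,0.0225,0.185,0, 0,0.0225,0.20,0, 0,0.0225,0.208,0, 0,0.0225,0.208,0, 0,0.0225,0.208,0]' 0.55 20
python3 -c "
from fit import *
st();print(w2d(arm.observe()['eef_pos']+[0,0,.019]))"
```

```text
clock: 2.75
eef_pos: [0.5684, -0.043, 0.0734]
tool_rot: [0.0, 0.999, -0.045, 0.001]
wrist_force: [0.7, 0.8, -0.1]
grip_width: 0.0396
t 2.75 tcp [ 0.5684 -0.043   0.0734] jaw -95.11 F [ 0.7  0.8 -0.1] M [ 0.04  0.02 -0.  ] w 0.0396 j [ 0.13  0.5  -0.2   1.92  0.15  0.73 -1.82]
[-0.0304  0.0358  0.0377]
```

Now close on the fence.

```bash
python3 -m handwheel '[0,0,0,0, 0,0,0,0, 0,0,0,0, 0,0,0,0, 0,0,0,0]' 1 20
python3 -c "
from fit import *
st();print(w2d(arm.observe()['eef_pos']+[0,0,.019]))"
```

```text
clock: 3.25
eef_pos: [0.5681, -0.0425, 0.073]
tool_rot: [-0.0, 0.999, -0.045, 0.0]
wrist_force: [-0.1, 1.0, 2.0]
grip_width: 0.01
t 3.25 tcp [ 0.5681 -0.0425  0.073 ] jaw -95.1 F [-0.1  1.   2. ] M [ 0.08  0.05 -0.24] w 0.01 j [ 0.12  0.5  -0.2   1.92  0.15  0.73 -1.82]
[-0.0303  0.0353  0.0371]
```

```bash
python3 -m handwheel '[0,-0.005,0,0, 0,-0.015,0,0, 0,-0.028,0,0, 0,-0.04,0,0, 0,-0.052,0,0, 0,-0.063,0,0, 0,-0.072,0,0, 0,-0.079,0,0, 0,-0.083,0,0, 0,-0.083,0,0, 0,-0.083,0,0, 0,-0.083,0,0]'
python3 - <<'E'
from fit import *
st();print(w2d(arm.observe()['eef_pos']+[0,0,.019]))
i=arm.camera_info("wrist")
p,d=arm.snapshot("wrist")
cv2.imwrite("pics/w2.png",p[:,:,::-1]);np.savez("pics/w2.npz",d=d,**i)
cv2.imwrite("pics/w2b.png",cv2.resize(p[:,:,::-1],(800,600),interpolation=cv2.INTER_CUBIC))
E
```

```text
clock: 4.45
eef_pos: [0.5759, 0.0408, 0.073]
tool_rot: [-0.001, 0.999, -0.044, 0.001]
wrist_force: [4.3, 1.3, 4.0]
grip_width: 0.0101
t 4.45 tcp [0.5759 0.0408 0.073 ] jaw -95.06 F [4.3 1.3 4. ] M [ 0.21 -0.63 -0.25] w 0.0101 j [-0.01  0.51 -0.21  1.9   0.15  0.74 -1.97]
[-0.0305 -0.0483  0.0372]
```

View pics/w2b.png

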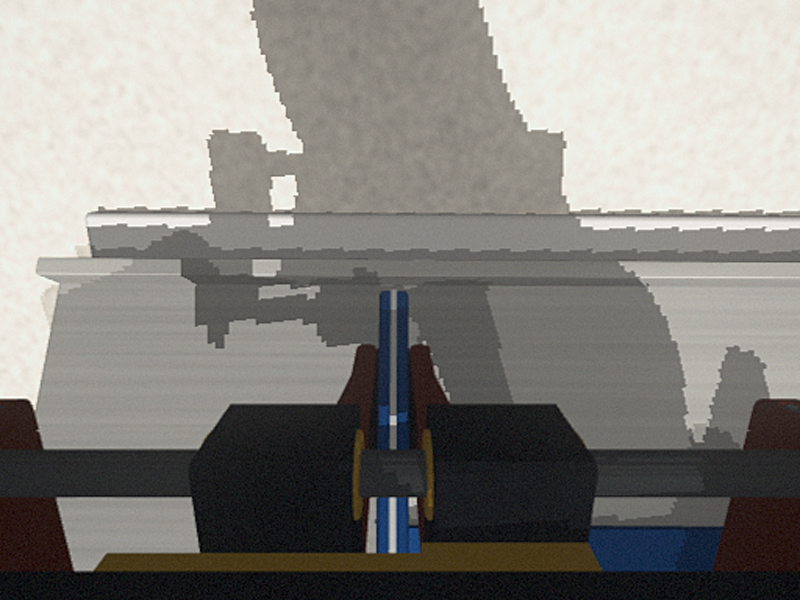

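The marker is hidden by the gripper. I'll release, lift and look.

```bash
python3 -m handwheel '[0,0,0,0, 0,0,0,0, 0,0,0,0, 0,0,-0.02,0, 0,0,-0.06,0, 0.01,0,-0.10,0, 0.03,0,-0.14,0, 0.04,0,-0.16,0, 0.04,0,-0.16,0, 0.04,0,-0.16,0]' 0.5
python3 - <<'E'
from fit import *
st()
i=arm.camera_info("wrist")
p,d=arm.snapshot("wrist")
cv2.imwrite("pics/w3.png",p[:,:,::-1]);np.savez("pics/w3.npz",d=d,**i)
cv2.imwrite("pics/w3b.png",cv2.resize(p[:,:,::-1],(800,600),interpolation=cv2.INTER_CUBIC))
E
```

```text
clock: 5.5
eef_pos: [0.6141, 0.0363, 0.2315]
tool_rot: [0.0, 0.999, -0.044, -0.001]
wrist_force: [0.7, -0.3, -1.0]
grip_width: 0.0437
t 5.5 tcp [0.6141 0.0363 0.2315] jaw -95.09 F [ 0.7 -0.3 -1. ] M [0.07 0.01 0.05] w 0.0437 j [ 0.01  0.38 -0.23  1.68  0.1   1.09 -1.9 ]
```

View pics/w3b.png

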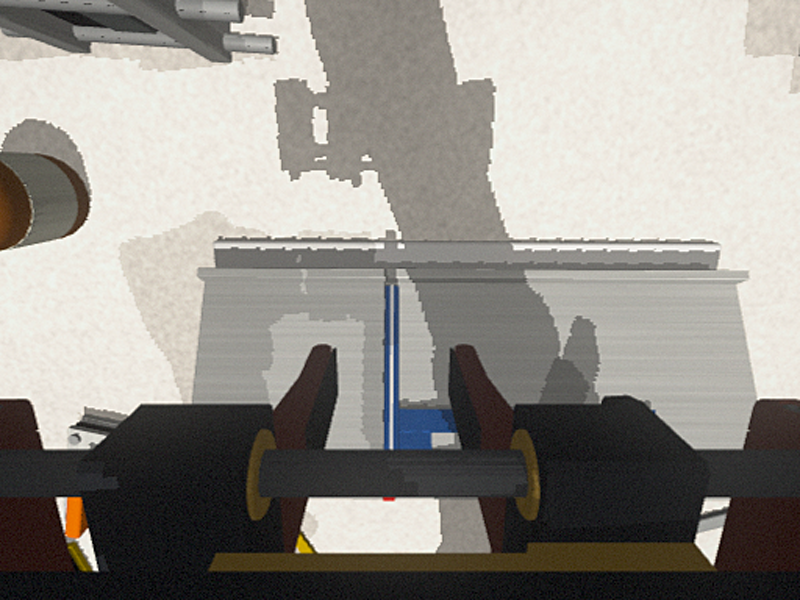

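```bash
python3 -c "
from fit import *
rel([.48,-.02,.26],np.pi/2+P2[2])"
```

```text
shift [-0.128   0.0679 -0.0287] roll 0.14 dist 0.148 j7 -1.902 jawyaw -95.07
```

```bash
python3 -m handwheel '[-0.03,0.01,-0.01,0, -0.06,0.03,-0.02,0, -0.09,0.045,-0.03,0, -0.115,0.06,-0.03,0, -0.128,0.068,-0.03,0, -0.128,0.068,-0.03,0, -0.128,0.068,-0.03,0]' 0
python3 - <<'E'
from fit import *
st()
i=arm.camera_info("wrist")
p,d=arm.snapshot("wrist")
cv2.imwrite("pics/w4.png",p[:,:,::-1]);np.savez("pics/w4.npz",d=d,**i)
cv2.imwrite("pics/w4b.png",cv2.resize(p[:,:,::-1],(800,600),interpolation=cv2.INTER_CUBIC))
E
```

```text
clock: 6.25
eef_pos: [0.4819, -0.0194, 0.2621]
tool_rot: [-0.0, 0.999, -0.044, -0.0]
wrist_force: [-0.4, 1.2, 0.1]
grip_width: 0.088
t 6.25 tcp [ 0.4819 -0.0194  0.2621] jaw -95.07 F [-0.4  1.2  0.1] M [0.03 0.   0.02] w 0.088 j [ 0.12  0.13 -0.23  1.94  0.03  1.07 -1.78]
```

View pics/w4b.png

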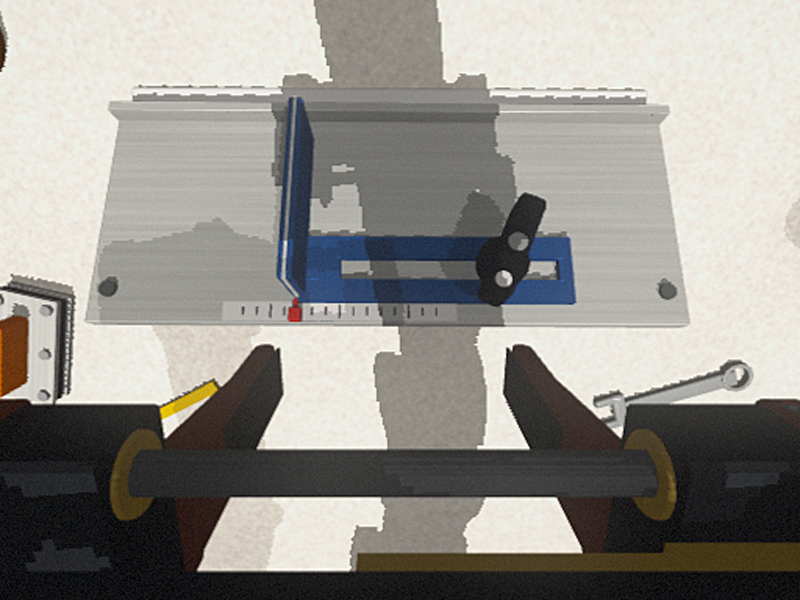

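Marker, fence and knob are all visible here. The marker is at (295,310), the fence's upper edge end at (282,275) and the knob's white dot at (503,278). I'll zoom in.

Run:
```python
from h import *
p=cv2.imread("pics/w4.png")
a=cv2.resize(p[140:215,160:220],None,fx=8,fy=8,interpolation=cv2.INTER_CUBIC)
cv2.imwrite("pics/w4m.png",a)
crop(p,295,115,80,85,7,"pics/w4k.png")
```

```text
(no output)
```

View pics/w4m.png

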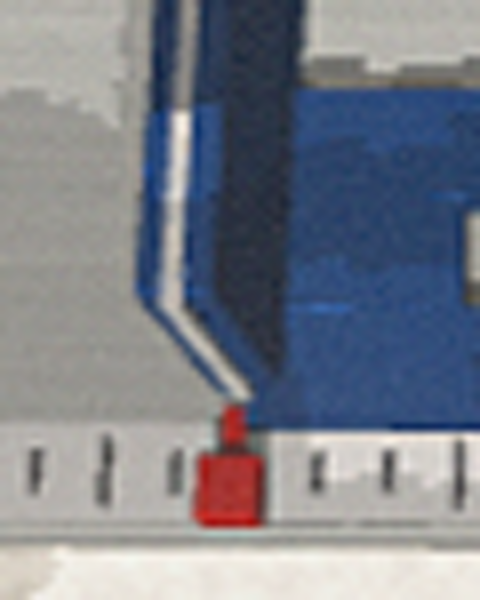

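View pics/w4k.png

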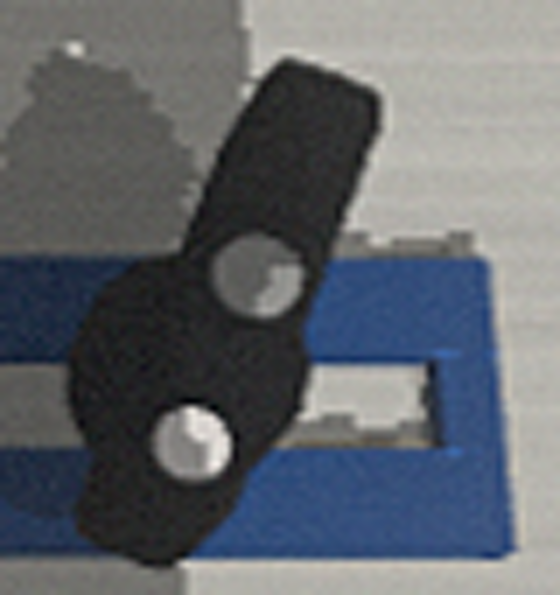

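```bash
cat > mk.py <<'E'
from fit import *
def load(n):
    z=np.load(f"pics/{n}.npz");return {k:z[k] for k in("camera_matrix","eye","rotation")},z["d"]
def onf(W):
    n=Rd[:,2];return lambda uv,h:w2d(ray_plane(W,*uv,od+n*h,n))
E
python3 - <<'E'
from mk import *
W,d=load("w4");on=onf(W)
m=lambda x,y:(160+x/8,140+y/8);k=lambda x,y:(295+x/7,115+y/7)
print("line top",on(m(180,110),.05),on(m(171,305),.05))
for h in(0,.006):print("line base",h,on(m(243,402),h))
print("mark tip",on(m(235,410),.006),on(m(235,432),.006),"body",on(m(231,490),.006),on(m(231,490),.012))
print("blue end",on(k(513,553),.006),on(k(485,258),.006))
print("knob bolt",on(k(258,276),.062),"dot",on(k(192,441),.062),"far end",on(k(335,75),.062),"hub",on(k(190,372),.02))
E
```

```text
line top [ 0.0401 -0.0471  0.05  ] [ 0.0654 -0.0466  0.05  ]
line base 0 [ 0.0649 -0.048  -0.    ]
line base 0.006 [ 0.0664 -0.0467  0.006 ]
mark tip [ 0.0676 -0.0478  0.006 ] [ 0.0708 -0.0476  0.006 ] body [ 0.0791 -0.0477  0.006 ] [ 0.0803 -0.0464  0.012 ]
blue end [0.0701 0.1528 0.006 ] [0.0197 0.1529 0.006 ]
knob bolt [0.0449 0.0982 0.062 ] dot [0.0683 0.0878 0.062 ] far end [0.015  0.1108 0.062 ] hub [0.0445 0.0991 0.02  ]
```

The line base (≈ -0.0478) and the mark (-0.0477) agree within about 0.5 mm. The knob reads ≈ 1.0 rad (wing turned 0.41 rad from deck x), with its axis at about deck (45, 98.5). Next is the knob approach.

Run:
```python
from fit import *
c=d2w(.045,.0985,.051);g=c-[0,0,.019-.005]
y0=np.pi/2+P2[2]
phi=lambda a:np.degrees(np.arctan2(np.sin(a),np.cos(a)*np.cos(np.pi/6)))
print(g,[round(phi(a),1) for a in(-.85,-.68,-.6,0,.41,.75,.85)])
rel(g+[0,0,.07],y0-np.radians(phi(.41)));rel(g,y0-np.radians(phi(.41)))
```

```text
[ 0.5043 -0.1001  0.1277] [np.float64(-52.7), np.float64(-43.0), np.float64(-38.3), np.float64(0.0), np.float64(26.7), np.float64(47.1), np.float64(52.7)]
shift [0.029  0.0787 0.0645] roll 26.83 dist 0.106 j7 -1.781 jawyaw -95.03
shift [0.0291 0.0787 0.1345] roll 26.83 dist 0.159 j7 -1.781 jawyaw -95.03
```

```bash
python3 -m handwheel '[0.01,0.03,0.02,7, 0.02,0.06,0.04,14, 0.029,0.0787,0.06,21, 0.029,0.0787,0.065,26.8, 0.029,0.0787,0.085,26.8, 0.029,0.0787,0.105,26.8, 0.029,0.0787,0.12,26.8, 0.029,0.0787,0.13,26.8, 0.029,0.0787,0.1345,26.8, 0.029,0.0787,0.1345,26.8, 0.029,0.0787,0.1345,26.8]' 0.43 20
python3 - <<'E'
from fit import *
st();rel([.5043,-.1001,.1277])
i=arm.camera_info("wrist")
p,d=arm.snapshot("wrist")
cv2.imwrite("pics/w5b.png",cv2.resize(p[:,:,::-1],(800,600),interpolation=cv2.INTER_CUBIC))
E
```

```text
clock: 7.4
eef_pos: [0.5042, -0.1007, 0.1286]
tool_rot: [-0.0, 0.962, -0.275, 0.0]
wrist_force: [0.8, 0.3, 0.4]
grip_width: 0.0494
t 7.4 tcp [ 0.5042 -0.1007  0.1286] jaw -121.87 F [0.8 0.3 0.4] M [ 0.05  0.01 -0.02] w 0.0494 j [ 0.17  0.34 -0.11  2.02  0.05  0.79 -2.1 ]
shift [-0.0002 -0.0006  0.0009] roll 0 dist 0.001 j7 -2.098 jawyaw -121.87
```

View pics/w5b.png

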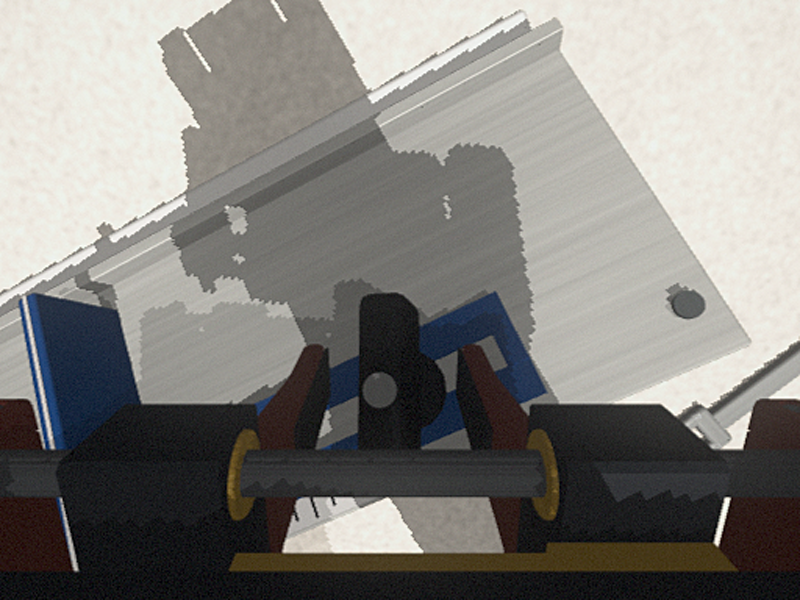

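The wing sits squarely between the fingers: wing at about x = 388, fingers at 325 and 462. Pinch and turn backwards.

```bash
python3 -m handwheel '[0,0,0,0, 0,0,0,0, 0,0,0,0, 0,0,0,0, 0,0,0,-5, 0,0,0,-10, 0,0,0,-15]' 1 20
python3 -c "
from fit import *
st()"
```

```text
clock: 8.15
eef_pos: [0.5056, -0.0992, 0.1291]
tool_rot: [-0.001, 0.99, -0.144, 0.002]
wrist_force: [3.9, 4.9, 2.3]
grip_width: 0.0195
t 8.15 tcp [ 0.5056 -0.0992  0.1291] jaw -106.61 F [3.9 4.9 2.3] M [ 0.79 -0.56 -0.1 ] w 0.0195 j [ 0.21  0.34 -0.16  2.02  0.07  0.79 -1.86]
```

```bash
python3 -m handwheel '[0,0,0,-5, 0,0,0,-10, 0,0,0,-15, 0,0,0,-20, 0,0,0,-25, 0,0,0,-30, 0,0,0,-35, 0,0,0,-40, 0,0,0,-45, 0,0,0,-50, 0,0,0,-54, 0,0,0,-54]'
python3 -c "
from fit import *
st()"
```

```text
clock: 9.35
eef_pos: [0.5033, -0.0956, 0.1272]
tool_rot: [-0.003, 0.947, 0.32, 0.001]
wrist_force: [1.7, 12.9, -6.7]
grip_width: 0.0231
t 9.35 tcp [ 0.5033 -0.0956  0.1272] jaw -52.62 F [ 1.7 12.9 -6.7] M [ 3.21 -0.33 -0.21] w 0.0231 j [ 0.37  0.36 -0.36  2.01  0.16  0.8  -1.  ]
```

Now let go so it can click, then lift and look.

```bash
python3 -m handwheel '[0,0,0,0, 0,0,0,0, 0,0,0,0, 0,0,0,0, 0,0,-0.02,0, 0,0,-0.05,0, 0,0,-0.08,0, 0,0,-0.08,0]' 0.3
python3 - <<'E'
from fit import *
st()
i=arm.camera_info("wrist")
p,d=arm.snapshot("wrist")
cv2.imwrite("pics/w6.png",p[:,:,::-1]);np.savez("pics/w6.npz",d=d,**i)
cv2.imwrite("pics/w6b.png",cv2.resize(p[:,:,::-1],(800,600),interpolation=cv2.INTER_CUBIC))
E
```

```text
clock: 10.15
eef_pos: [0.5061, -0.1015, 0.2122]
tool_rot: [0.002, 0.948, 0.318, 0.003]
wrist_force: [-0.1, -0.8, -0.3]
grip_width: 0.0618
t 10.15 tcp [ 0.5061 -0.1015  0.2122] jaw -52.93 F [-0.1 -0.8 -0.3] M [-0.03 -0.03  0.07] w 0.0618 j [ 0.4   0.25 -0.38  1.93  0.11  0.98 -0.95]
```

View pics/w6b.png

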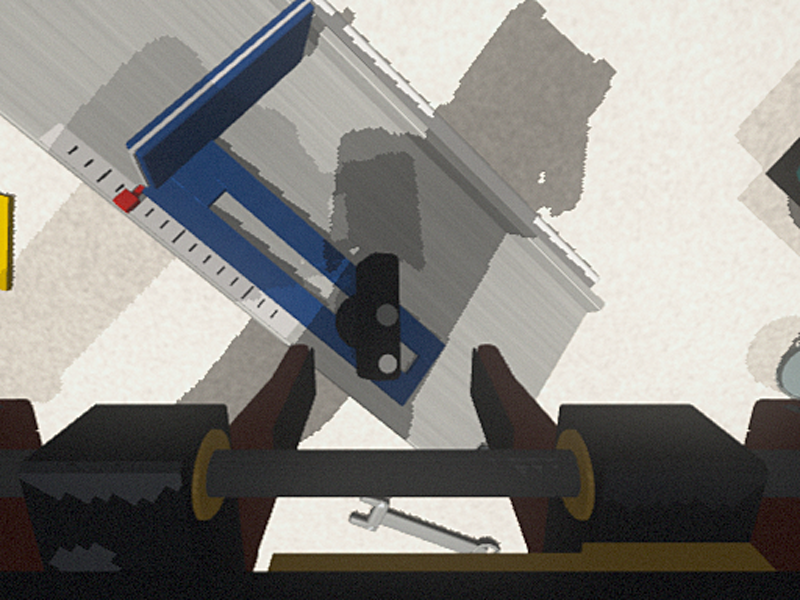

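Run:
```python
from mk import *
W,d=load("w6");on=onf(W)
for u,v in((248,201),(248,232),(245,220),(245,180),(243,170)):
    print(u,v,w2d(px2w(W,u,v,np.median(d[v-1:v+2,u-1:u+2]))))
a=w2d(px2w(W,248.3,232.3,d[232,248]));b=w2d(px2w(W,247.7,201,d[201,248]));print("a=",-np.arctan2(a[1]-b[1],a[0]-b[0]),"knob",0.6-np.arctan2(a[1]-b[1],a[0]-b[0]))
```

```text
248 201 [0.0439 0.098  0.054 ]
248 232 [0.0642 0.1139 0.0542]
245 220 [0.058  0.1059 0.0537]
245 180 [0.0314 0.085  0.0535]
243 170 [0.0257 0.0784 0.0531]
a= -0.6786406118140212 knob -0.07864061181402127
```

The wing top is at 54 mm (it was 62), so it clicked, with the knob at ≈ -0.08. Re-grip lower and turn forwards.

Run:
```python
from fit import *
c=d2w(.0445,.0985,.043);g=c-[0,0,.019-.005];print(g)
rel(g,np.pi/2+P2[2]+np.radians(43))
```

```text
[ 0.5008 -0.0997  0.1205]
shift [-0.0024 -0.0041  0.0896] roll -0.72 dist 0.09 j7 -0.953 jawyaw -52.93
```

```bash
python3 -m handwheel '[-0.002,-0.004,0.03,0, -0.002,-0.004,0.055,0, -0.002,-0.004,0.075,0, -0.002,-0.004,0.085,0, -0.002,-0.004,0.0895,0, -0.002,-0.004,0.0895,0]'
python3 -m handwheel '[0,0,0,0, 0,0,0,0, 0,0,0,0, 0,0,0,0, 0,0,0,5, 0,0,0,10, 0,0,0,15, 0,0,0,20, 0,0,0,25, 0,0,0,30, 0,0,0,35, 0,0,0,40]' 1 35
python3 -c "
from fit import *
st()"
```

```text
clock: 10.8
eef_pos: [0.4992, -0.0989, 0.1182]
tool_rot: [-0.0, 0.948, 0.318, -0.0]
wrist_force: [0.9, 0.1, -0.7]
grip_width: 0.0615
clock: 12.0
eef_pos: [0.5004, -0.0976, 0.1196]
tool_rot: [-0.001, 1.0, -0.027, 0.001]
wrist_force: [0.4, 2.7, 1.1]
grip_width: 0.0179
t 12.0 tcp [ 0.5004 -0.0976  0.1196] jaw -93.06 F [0.4 2.7 1.1] M [ 0.79  0.01 -0.09] w 0.0179 j [ 0.25  0.35 -0.21  2.03  0.1   0.77 -1.65]
```

```bash
python3 -m handwheel '[0,0,0,5, 0,0,0,10, 0,0,0,15, 0,0,0,20, 0,0,0,25, 0,0,0,30, 0,0,0,34, 0,0,0,38, 0,0,0,42, 0,0,0,42]'
python3 -c "
from fit import *
st()"
```

```text
clock: 13.0
eef_pos: [0.5012, -0.1012, 0.121]
tool_rot: [0.001, 0.924, -0.382, 0.003]
wrist_force: [-0.2, -5.2, 11.2]
grip_width: 0.0233
t 13.0 tcp [ 0.5012 -0.1012  0.121 ] jaw -134.95 F [-0.2 -5.2 11.2] M [-1.77  0.76  0.47] w 0.0233 j [ 0.12  0.34 -0.05  2.04  0.03  0.76 -2.31]
```

```bash
python3 -m handwheel '[0,0,0,4, 0,0,0,8, 0,0,0,12, 0,0,0,15, 0,0,0,18, 0,0,0,18]'
python3 -c "
from fit import *
st()"
```

```text
clock: 13.6
eef_pos: [0.5008, -0.1027, 0.1215]
tool_rot: [0.001, 0.853, -0.522, 0.003]
wrist_force: [-2.8, -8.7, 16.7]
grip_width: 0.0251
t 13.6 tcp [ 0.5008 -0.1027  0.1215] jaw -152.95 F [-2.8 -8.7 16.7] M [-2.52  1.43  0.86] w 0.0251 j [ 0.06  0.34  0.02  2.04 -0.    0.76 -2.59]
```

```bash
python3 -m handwheel '[0,0,0,0, 0,0,0,0, 0,0,0,0, 0,0,0,0, 0,0,-0.02,0, 0,0,-0.05,0, 0,0,-0.09,0, 0,0,-0.12,-8, 0,0,-0.14,-16, 0,0,-0.14,-16]' 0.3
python3 - <<'E'
from fit import *
st()
i=arm.camera_info("wrist")
p,d=arm.snapshot("wrist")
cv2.imwrite("pics/w7.png",p[:,:,::-1]);np.savez("pics/w7.npz",d=d,**i)
cv2.imwrite("pics/w7b.png",cv2.resize(p[:,:,::-1],(800,600),interpolation=cv2.INTER_CUBIC))
E
```

```text
clock: 14.6
eef_pos: [0.501, -0.0987, 0.2616]
tool_rot: [-0.001, 0.918, -0.397, 0.002]
wrist_force: [0.6, 1.3, -0.5]
grip_width: 0.0617
t 14.6 tcp [ 0.501  -0.0987  0.2616] jaw -136.74 F [ 0.6  1.3 -0.5] M [ 0.16 -0.03 -0.  ] w 0.0617 j [ 0.08  0.17 -0.01  1.9   0.    1.07 -2.32]
```

View pics/w7b.png

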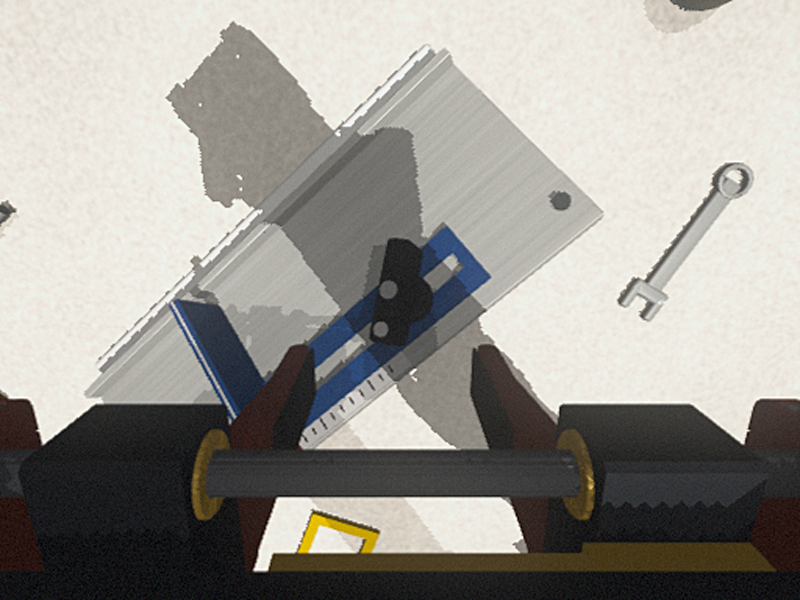

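Run:
```python
from mk import *
W,d=load("w7");on=onf(W)
p=cv2.imread("pics/w7.png");crop(p,225,140,70,90,6.5,"pics/w7k.png")
b=w2d(px2w(W,388/1.5625,289/1.5625,d[185,248]));a=w2d(px2w(W,380/1.5625,329/1.5625,d[211,243]))
print(b,a,"knob",.6-np.arctan2(a[1]-b[1],a[0]-b[0]))
# wing mask: points with deck z 0.048..0.058 near knob
v,u=np.mgrid[130:240,215:300];P=w2d(px2w(W,u.ravel(),v.ravel(),d[130:240,215:300].ravel()))
m=(abs(P[:,2]-.053)<.004)&(abs(P[:,0]-.045)<.05)&(abs(P[:,1]-.1)<.05);Q=P[m];c=Q.mean(0)
e=np.linalg.svd(Q[:,:2]-c[:2])[2][0];e*=np.sign(e[0]);print(m.sum(),c,"knob pca",.6-np.arctan2(e[1],e[0]))
```

```text
[0.0444 0.0979 0.0528] [0.0617 0.0781 0.0534] knob 1.4513005761924038
1073 [0.0456 0.0987 0.0523] knob pca 1.4518060669934294
```

View pics/w7k.png

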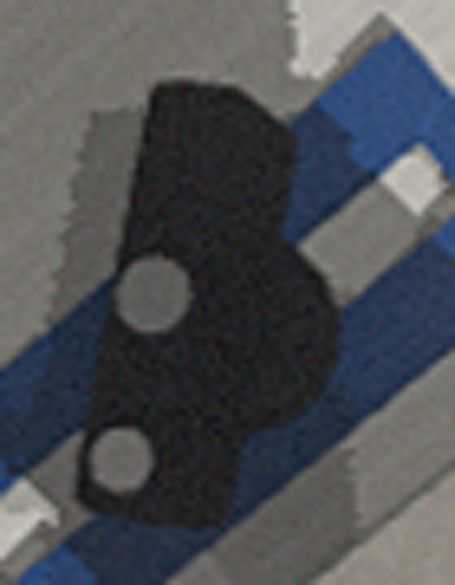

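The knob reads 1.45 by two estimates and is seated, so it is fully tight. Next I'll re-check the stop against the marker, then go to the cell.

Run:
```python
from fit import *
rel([.47,.03,.24],np.radians(85))
```

```text
shift [-0.1145 -0.0659  0.0195] roll -41.99 dist 0.134 j7 -2.321 jawyaw -136.99
```

```bash
python3 -m handwheel '[-0.03,-0.02,0,-8, -0.06,-0.04,0,-16, -0.09,-0.055,0,-24, -0.1145,-0.066,0.01,-32, -0.1145,-0.066,0.02,-40, -0.1145,-0.066,0.02,-42, -0.1145,-0.066,0.02,-42, -0.1145,-0.066,0.02,-42]' 0
python3 - <<'E'
from mk import *
st()
i=arm.camera_info("wrist")
p,d=arm.snapshot("wrist")
cv2.imwrite("pics/w8.png",p[:,:,::-1]);np.savez("pics/w8.npz",d=d,**i)
uv=w2px(i,d2w(.07,-.0475,.006));print(uv)
x,y=int(uv[0])-35,int(uv[1])-45
print(x,y);crop(p[:,:,::-1],x,y,70,70,8,"pics/w8m.png")
E
```

```text
clock: 15.45
eef_pos: [0.4688, 0.0297, 0.2377]
tool_rot: [0.0, 0.999, -0.044, -0.001]
wrist_force: [-1.0, 0.3, -0.2]
grip_width: 0.0874
t 15.45 tcp [0.4688 0.0297 0.2377] jaw -95.05 F [-1.   0.3 -0.2] M [ 0.03  0.   -0.  ] w 0.0874 j [-0.03  0.13 -0.18  2.    0.03  1.01 -1.88]
[230.3477 183.6822]
195 138
```

View pics/w8m.png

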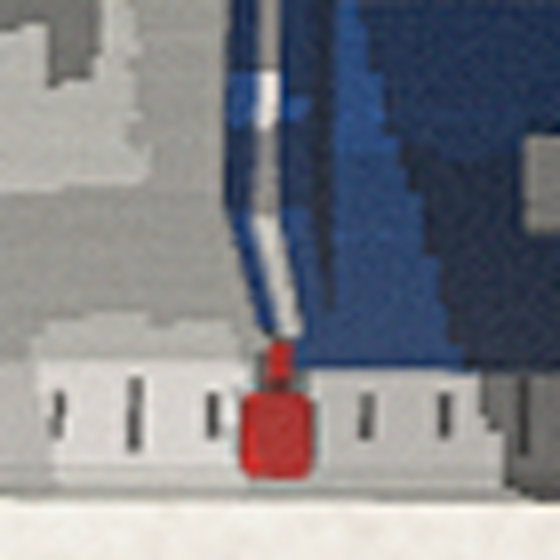

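Run:
```python
from mk import *
W,d=load("w8");on=onf(W);m=lambda x,y:(195+x/8-.45,138+y/8-.45)
print("line top",on(m(267,90),.05),on(m(266,215),.05),"base z0",on(m(288,335),0),on(m(288,335),.006))
print("mark",on(m(281,348),.006),on(m(280,375),.006),on(m(277,435),.006),on(m(277,435),.010))
```

```text
line top [ 0.05   -0.0471  0.05  ] [ 0.0646 -0.0469  0.05  ] base z0 [ 0.0637 -0.0478 -0.    ] [ 0.0655 -0.0474  0.006 ]
mark [ 0.0672 -0.0482  0.006 ] [ 0.0708 -0.0483  0.006 ] [ 0.0787 -0.0485  0.006 ] [ 0.0796 -0.0482  0.01  ]
```

The line and marker agree within about 0.4–0.8 mm after tightening, which is good. On to the cell.

Run:
```python
from fit import *
rel([.395,.26,.24],np.radians(-19))
```

```text
shift [-0.094  -0.2229 -0.0019] roll -76.03 dist 0.242 j7 -1.883 jawyaw -95.03
```

```bash
python3 -m handwheel '[-0.02,-0.02,0,-8, -0.05,-0.05,0,-16, -0.08,-0.08,0,-24, -0.094,-0.11,0,-32, -0.094,-0.14,0,-40, -0.094,-0.17,0,-48, -0.094,-0.20,0,-56, -0.094,-0.223,0,-64, -0.094,-0.223,0,-72, -0.094,-0.223,0,-76, -0.094,-0.223,0,-76, -0.094,-0.223,0,-76, -0.094,-0.223,0,-76]'
python3 - <<'E'
from mk import *
st()
i=arm.camera_info("wrist")
p,d=arm.snapshot("wrist")
cv2.imwrite("pics/w9.png",p[:,:,::-1]);np.savez("pics/w9.npz",d=d,**i)
cv2.imwrite("pics/w9b.png",cv2.resize(p[:,:,::-1],(800,600),interpolation=cv2.INTER_CUBIC))
E
```

```text
clock: 16.8
eef_pos: [0.3948, 0.2598, 0.2387]
tool_rot: [0.0, 0.814, 0.58, 0.0]
wrist_force: [-0.3, -0.7, 0.3]
grip_width: 0.0878
t 16.8 tcp [0.3948 0.2598 0.2387] jaw -19.03 F [-0.3 -0.7  0.3] M [-0.07 -0.02  0.06] w 0.0878 j [-0.26  0.16 -0.5   1.98  0.09  1.03 -1.13]
```

View pics/w9b.png

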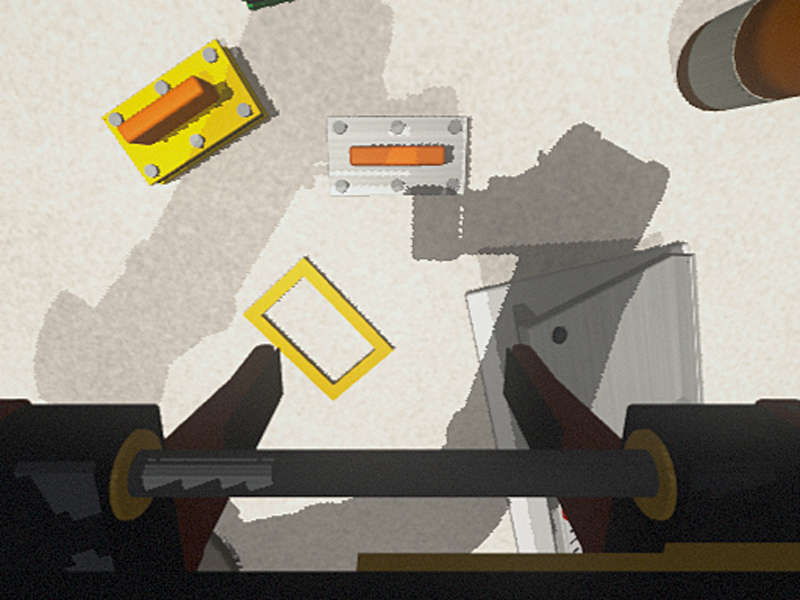

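The grey cell with an orange rib is at (398,155), already nearly parallel to the jaws. I'll get its pose from depth.

Run:
```python
from mk import *
W,d=load("w9")
v,u=np.mgrid[65:135,200:310];P=px2w(W,u.ravel(),v.ravel(),d[65:135,200:310].ravel())
for lo,hi in((.052,.07),(.02,.033)):
    m=(P[:,2]>lo)&(P[:,2]<hi);Q=P[m]
    r=cv2.minAreaRect((Q[:,:2]*1000).astype(np.float32));bp=cv2.boxPoints(r)
    L=[bp[1]-bp[0],bp[2]-bp[1]];l=max(L,key=np.linalg.norm);print(m.sum(),Q[:,2].mean(),r,"long dir",np.degrees(np.arctan2(l[1],l[0])))
    if lo>.05:
        c=np.array(r[0])/1000;g=np.array([c[0],c[1],.033])
        ang=np.arctan2(l[1],l[0]);rel(g,ang)
```

```text
785 0.059193516858249244 ((426.9259338378906, 339.38555908203125), (13.093239784240723, 68.49769592285156), 71.04976654052734) long dir -18.950209
shift [0.0857 0.0044 0.2057] roll -0.05 dist 0.223 j7 -1.132 jawyaw -19.0
3651 0.02584476304296606 ((427.208984375, 339.60809326171875), (59.54903793334961, 110.0268783569336), 71.15904235839844) long dir -18.840965
```

```bash
python3 -m handwheel '[0.03,0.0045,0.02,0, 0.06,0.0045,0.05,0, 0.086,0.0045,0.08,0, 0.086,0.0045,0.11,0, 0.086,0.0045,0.14,0, 0.086,0.0045,0.165,0, 0.086,0.0045,0.185,0, 0.086,0.0045,0.20,0, 0.086,0.0045,0.206,0, 0.086,0.0045,0.206,0]' 0 20
python3 -m handwheel '[0,0,0,0, 0,0,0,0, 0,0,0,0, 0,0,0,0, 0,0,0,0]' 1 20
python3 -c "
from fit import *
st()"
```

```text
clock: 17.85
eef_pos: [0.4267, 0.3398, 0.0322]
tool_rot: [0.0, 0.814, 0.581, -0.0]
wrist_force: [-0.2, 0.9, 1.0]
grip_width: 0.0876
clock: 18.35
eef_pos: [0.4271, 0.3405, 0.0336]
tool_rot: [-0.0, 0.814, 0.581, 0.001]
wrist_force: [-1.9, -0.9, 7.3]
grip_width: 0.0697
t 18.35 tcp [0.4271 0.3405 0.0336] jaw -18.89 F [-1.9 -0.9  7.3] M [-0.06  0.53 -0.08] w 0.0697 j [-0.46  0.56 -0.42  1.98  0.35  0.67 -1.43]
```

The rib is gripped across its ends at 70 mm, so the cell can pivot about the deck's y axis. Lift it and work out the placing.

```bash
python3 -m handwheel '[0,0,-0.01,0, 0,0,-0.03,0, 0,0,-0.06,0, 0,0,-0.10,0, 0,0,-0.14,0, 0,0,-0.18,0, 0,0,-0.20,0, 0,0,-0.20,0, 0,0,-0.20,0]'
python3 - <<'E'
from fit import *
st()
y=-.0525-.055-.006
g=d2w(-.02,y,.0525)-[0,0,.019];print(g)
rel(g+[0,0,.10],np.radians(-95.2))
E
```

```text
clock: 19.25
eef_pos: [0.4264, 0.3391, 0.2319]
tool_rot: [0.0, 0.814, 0.581, -0.001]
wrist_force: [-0.1, -0.1, -4.8]
grip_width: 0.0699
t 19.25 tcp [0.4264 0.3391 0.2319] jaw -18.9 F [-0.1 -0.1 -4.8] M [-0.08  0.03  0.03] w 0.0699 j [-0.36  0.3  -0.52  1.83  0.17  1.06 -1.27]
[0.5804 0.1059 0.0915]
shift [-0.1707  0.2212  0.0406] roll 76.3 dist 0.282 j7 -1.27 jawyaw -18.9
```

```bash
python3 -m handwheel '[-0.01,0.01,0,6, -0.025,0.03,0,12, -0.04,0.05,0,18, -0.055,0.07,0,24, -0.07,0.09,0,30, -0.085,0.11,0,36, -0.10,0.13,0,42, -0.115,0.15,0,48, -0.13,0.17,0,54, -0.145,0.19,0,60, -0.16,0.21,0,66, -0.171,0.221,0.01,71, -0.171,0.221,0.03,76.3, -0.171,0.221,0.04,76.3, -0.171,0.221,0.04,76.3]'
python3 - <<'E'
from fit import *
st()
y=-.0525-.055-.006
g=d2w(-.02,y,.0525)-[0,0,.019];print(w2d(arm.observe()["eef_pos"]+[0,0,.019]))
rel(g,np.radians(-95.2))
i=arm.camera_info("wrist")
p,d=arm.snapshot("wrist")
cv2.imwrite("pics/w10.png",p[:,:,::-1]);np.savez("pics/w10.npz",d=d,**i)
cv2.imwrite("pics/w10b.png",cv2.resize(p[:,:,::-1],(800,600),interpolation=cv2.INTER_CUBIC))
E
```

```text
clock: 20.75
eef_pos: [0.5781, 0.1065, 0.1892]
tool_rot: [0.001, 0.999, -0.044, -0.003]
wrist_force: [-0.4, -0.6, -3.5]
grip_width: 0.0694
t 20.75 tcp [0.5781 0.1065 0.1892] jaw -94.99 F [-0.4 -0.6 -3.5] M [0.03 0.01 0.02] w 0.0694 j [-0.17  0.38 -0.15  1.79  0.07  0.98 -2.01]
[ 0.0309 -0.1139  0.136 ]
shift [0.003  0.0002 0.0977] roll 0.21 dist 0.098 j7 -2.006 jawyaw -94.99
```

View pics/w10b.png

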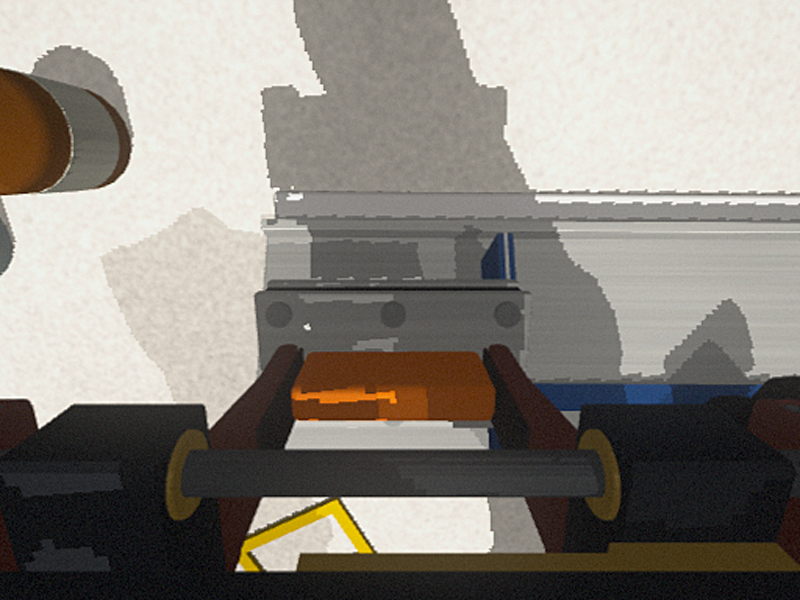

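The cell hangs level with the fence to its right. Lower it slowly with a lighter grip so it can pivot.

```bash
python3 -m handwheel '[0.003,0,0.02,0.2, 0.003,0,0.045,0.2, 0.003,0,0.065,0.2, 0.003,0,0.077,0.2, 0.003,0,0.083,0.2, 0.003,0,0.087,0.2, 0.003,0,0.09,0.2, 0.003,0,0.092,0.2, 0.003,0,0.094,0.2, 0.003,0,0.096,0.2, 0.003,0,0.098,0.2, 0.003,0,0.098,0.2]' 1 14
python3 - <<'E'
from fit import *
st();print(w2d(arm.observe()["eef_pos"]+[0,0,.019]))
i=arm.camera_info("wrist")
p,d=arm.snapshot("wrist")
cv2.imwrite("pics/w11.png",p[:,:,::-1]);np.savez("pics/w11.npz",d=d,**i)
cv2.imwrite("pics/w11b.png",cv2.resize(p[:,:,::-1],(800,600),interpolation=cv2.INTER_CUBIC))
E
```

```text
clock: 22.0
eef_pos: [0.5866, 0.1062, 0.0965]
tool_rot: [-0.0, 0.999, -0.047, 0.003]
wrist_force: [4.7, -1.3, 4.0]
grip_width: 0.0695
t 22.0 tcp [0.5866 0.1062 0.0965] jaw -95.41 F [ 4.7 -1.3  4. ] M [-0.32 -0.86  0.03] w 0.0695 j [-0.17  0.5  -0.14  1.85  0.1   0.79 -2.03]
[-0.0228 -0.1144  0.0599]
```

View pics/w11b.png

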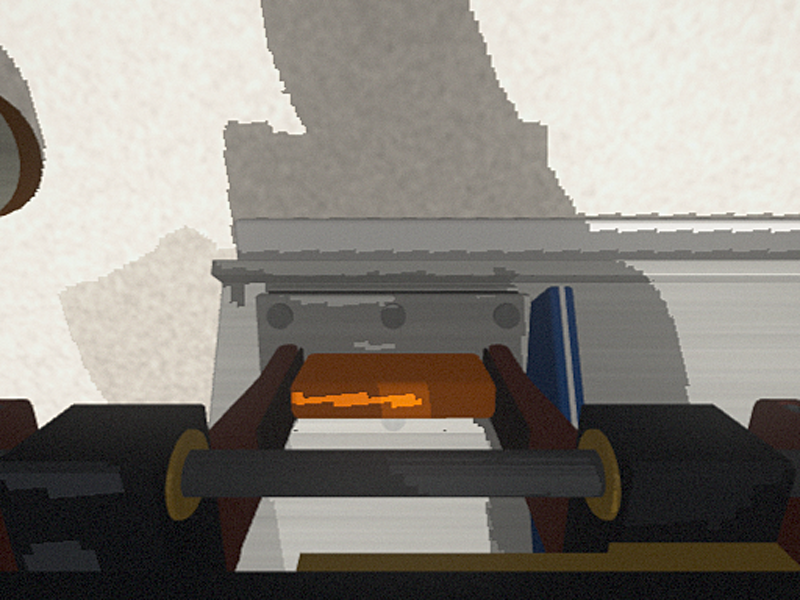

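The cell touches the deck (4 N) but hasn't pivoted yet. Ease the grip and lower further.

```bash
python3 -m handwheel '[0,0,0.001,0, 0,0,0.002,0, 0,0,0.003,0, 0,0,0.004,0, 0,0,0.005,0, 0,0,0.005,0]' 1 6
python3 - <<'E'
from mk import *
st();print(w2d(arm.observe()["eef_pos"]+[0,0,.019]))
i=arm.camera_info("wrist")
p,d=arm.snapshot("wrist")
cv2.imwrite("pics/w12.png",p[:,:,::-1]);np.savez("pics/w12.npz",d=d,**i)
cv2.imwrite("pics/w12b.png",cv2.resize(p[:,:,::-1],(800,600),interpolation=cv2.INTER_CUBIC))
for r in(188,195,200,206,210,215,270,278,283,350):
  q=px2w(i,215.,float(r),d[r,215]);print(r,q,w2d(q))
E
```

```text
clock: 22.65
eef_pos: [0.5861, 0.1063, 0.0909]
tool_rot: [-0.0, 0.999, -0.047, 0.003]
wrist_force: [5.0, -0.8, 2.4]
grip_width: 0.0697
t 22.65 tcp [0.5861 0.1063 0.0909] jaw -95.41 F [ 5.  -0.8  2.4] M [-0.27 -1.2   0.03] w 0.0697 j [-0.18  0.5  -0.14  1.86  0.1   0.78 -2.03]
[-0.0251 -0.1144  0.0548]
188 [0.6174 0.1249 0.0802] [-0.0656 -0.1358  0.0439]
195 [0.6131 0.1254 0.0809] [-0.0615 -0.1359  0.0423]
200 [0.61   0.1257 0.0815] [-0.0585 -0.1359  0.0413]
206 [0.6063 0.1261 0.0822] [-0.0549 -0.136   0.04  ]
210 [0.6039 0.1263 0.0829] [-0.0525 -0.136   0.0394]
215 [0.6008 0.1266 0.0833] [-0.0495 -0.136   0.0382]
270 [0.5664 0.1302 0.0905] [-0.016  -0.1364  0.0271]
278 [0.5477 0.1351 0.0698] [-0.0099 -0.1396 -0.0003]
283 [0.5457 0.135  0.073 ] [-0.0065 -0.1393  0.0015]
350 [0.5074 0.1373 0.0939] [ 0.0371 -0.1382  0.0004]
```

View pics/w12b.png

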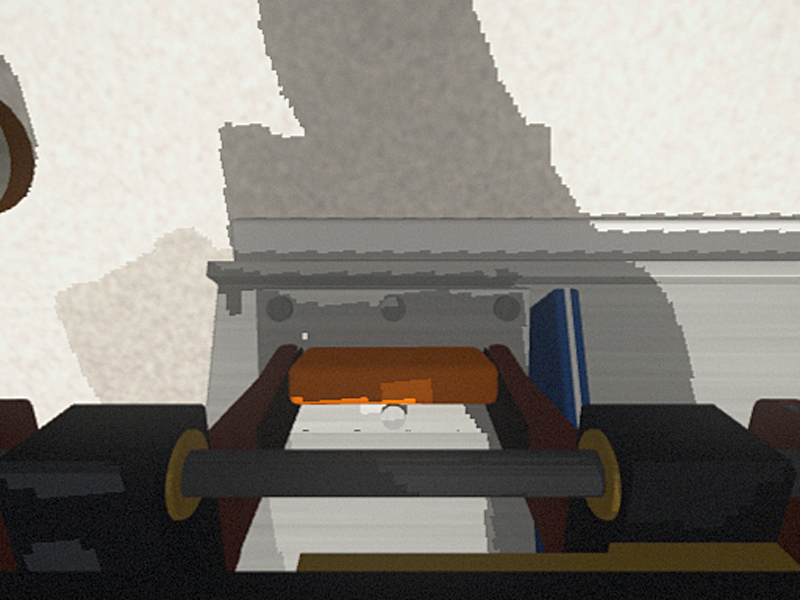

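It is pivoting, with the cell now tilted ≈ 11°. Continue.

```bash
python3 -m handwheel '[0,0,0.002,0, 0,0,0.004,0, 0,0,0.006,0, 0,0,0.008,0, 0,0,0.010,0, 0,0,0.012,0, 0,0,0.012,0]' 1 5
cat > tilt.py <<'E'
from mk import *
import sys
n=sys.argv[1]
st();print(w2d(arm.observe()["eef_pos"]+[0,0,.019]))
i=arm.camera_info("wrist")
p,d=arm.snapshot("wrist")
cv2.imwrite(f"pics/{n}.png",p[:,:,::-1]);np.savez(f"pics/{n}.npz",d=d,**i)
cv2.imwrite(f"pics/{n}b.png",cv2.resize(p[:,:,::-1],(800,600),interpolation=cv2.INTER_CUBIC))
for c in (200,215,270,300):
  print(c,*[w2d(px2w(i,float(c),float(r),d[r,c])).round(4)[[0,2]] for r in(185,190,200,210,265,275)])
E
python3 tilt.py w13
```

```text
clock: 23.4
eef_pos: [0.5898, 0.106, 0.0805]
tool_rot: [-0.001, 0.999, -0.048, 0.006]
wrist_force: [10.9, -2.1, 6.1]
grip_width: 0.0697
t 23.4 tcp [0.5898 0.106  0.0805] jaw -95.45 F [10.9 -2.1  6.1] M [-0.69 -2.47  0.06] w 0.0697 j [-0.18  0.52 -0.14  1.86  0.1   0.76 -2.04]
[-0.0336 -0.1144  0.0477]
200 [-0.0789  0.0267] [-0.0756  0.0262] [-0.0685  0.0275] [-0.0559  0.0581] [-0.0275  0.0271] [-0.0216  0.0255]
215 [-0.0788  0.0266] [-0.0753  0.027 ] [-0.0684  0.0277] [-0.0556  0.0595] [-0.0275  0.027 ] [-0.0216  0.0267]
270 [-0.0787  0.0267] [-0.0753  0.0267] [-0.0687  0.0261] [-0.0555  0.0598] [-0.0275  0.0255] [-0.0216  0.0268]
300 [-0.0785  0.0273] [-0.0756  0.0256] [-0.0687  0.0259] [-0.0554  0.0603] [-0.0274  0.0258] [-0.0215  0.0272]
```

View pics/w13b.png

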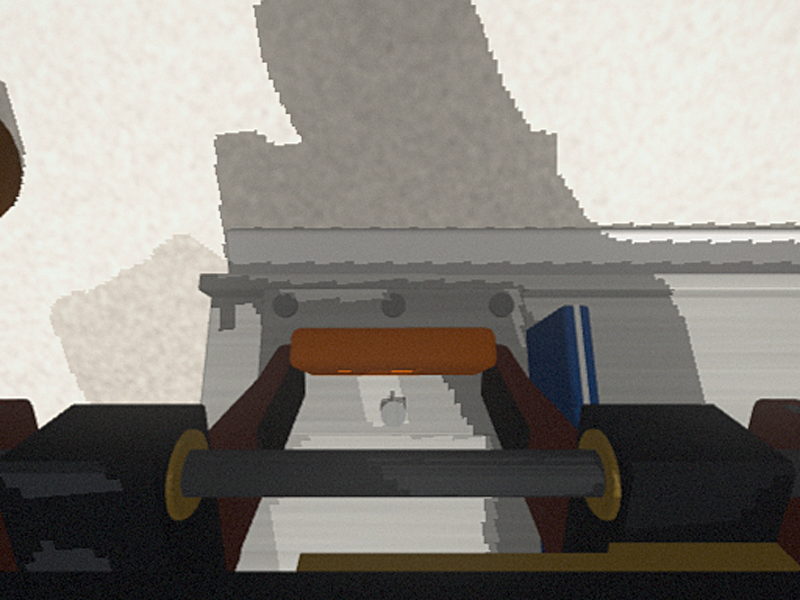

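The cell top is 26–27 mm above the deck everywhere, so it's flat, and it has slid down to the lip. Ease the down force and slide it about 6 mm to the stop.

```bash
python3 -m handwheel '[0,0,-0.003,0, 0.003,0.002,-0.006,0, 0.003,0.004,-0.006,0, 0.003,0.005,-0.006,0, 0.003,0.006,-0.006,0, 0.003,0.007,-0.006,0, 0.003,0.008,-0.006,0, 0.003,0.008,-0.006,0]' 1 10
python3 tilt.py w14
```

```text
clock: 24.25
eef_pos: [0.5854, 0.0996, 0.0834]
tool_rot: [-0.001, 0.999, -0.046, -0.0]
wrist_force: [0.4, 4.4, -4.4]
grip_width: 0.0701
t 24.25 tcp [0.5854 0.0996 0.0834] jaw -95.32 F [ 0.4  4.4 -4.4] M [ 1.25 -0.13 -0.08] w 0.0701 j [-0.16  0.51 -0.14  1.86  0.1   0.77 -2.02]
[-0.0288 -0.1077  0.0483]
200 [-0.0739  0.0271] [-0.0706  0.0265] [-0.0635  0.0281] [-0.0572  0.027 ] [-0.0227  0.0264] [-0.0167  0.0267]
215 [-0.0741  0.0263] [-0.0704  0.0275] [-0.0637  0.0273] [-0.0571  0.0274] [-0.0227  0.0266] [-0.0167  0.026 ]
270 [-0.0741  0.0264] [-0.0704  0.0274] [-0.0639  0.0262] [-0.0572  0.0269] [-0.0227  0.0267] [-0.0167  0.0269]
300 [-0.074   0.0266] [-0.0706  0.0267] [-0.0637  0.0271] [-0.0574  0.0255] [-0.0226  0.0257] [-0.0167  0.0269]
```

View pics/w14b.png

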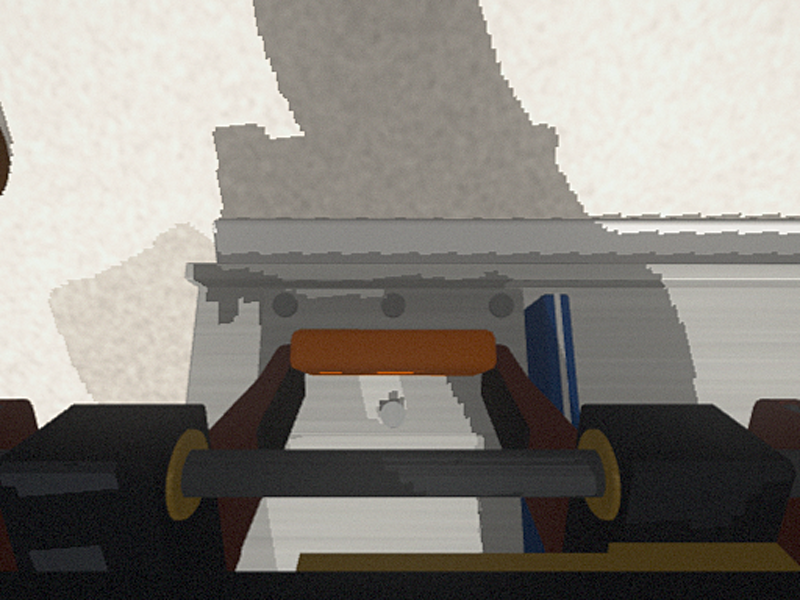

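```bash
cat > ext.py <<'E'
from mk import *
import sys
W,d=load(sys.argv[1])
v,u=np.mgrid[0:384,0:512];P=w2d(px2w(W,u.ravel(),v.ravel(),d.ravel())).reshape(384,512,3)
for c in(185,200,215,250,290,320):
    m=(abs(P[:,c,2]-.0265)<.004)&(d[:,c]>.1)&(P[:,c,0]<.05)&(P[:,c,0]>-.12);q=P[m,c]
    if len(q):print(c,"x",q[:,0].min().round(4),q[:,0].max().round(4),"y",q[:,1].mean().round(4))
m=(abs(P[...,2]-.0265)<.003)&(abs(P[...,0]+.065)<.008);print("y",P[m][:,1].min(),P[m][:,1].max())
E
python3 ext.py w14; python3 ext.py w13
```

```text
185 x -0.0748 -0.0513 y -0.1494
200 x -0.0743 -0.0155 y -0.1391
215 x -0.0746 -0.0155 y -0.1296
250 x -0.0746 -0.0155 y -0.1073
290 x -0.0748 -0.0149 y -0.0819
320 x -0.0739 -0.0513 y -0.062
y -0.16125125398273418 -0.05092553151898741
185 x -0.0788 -0.056 y -0.1562
200 x -0.0797 -0.0198 y -0.1458
215 x -0.0795 -0.0198 y -0.1363
250 x -0.0793 -0.0204 y -0.1141
290 x -0.0793 -0.0203 y -0.0887
320 x -0.0794 -0.0561 y -0.0688
y -0.16807684103402437 -0.050990921983352054
```

The cell now touches the stop (4 N) but sits about 6 mm up from the lip. Slide it down the slope.

```bash
python3 -m handwheel '[0.002,0,0.001,0, 0.004,0,0.002,0, 0.006,0,0.0035,0, 0.008,0,0.0045,0, 0.01,0,0.0055,0, 0.011,0,0.006,0, 0.011,0,0.006,0]' 1 10
python3 tilt.py w15; python3 ext.py w15
```

```text
clock: 25.0
eef_pos: [0.5956, 0.0986, 0.0791]
tool_rot: [-0.0, 0.999, -0.046, -0.001]
wrist_force: [-7.4, 4.0, 11.6]
grip_width: 0.0696
t 25.0 tcp [0.5956 0.0986 0.0791] jaw -95.3 F [-7.4  4.  11.6] M [1.05 1.72 0.04] w 0.0696 j [-0.16  0.53 -0.14  1.84  0.1   0.78 -2.02]
[-0.0398 -0.1076  0.0497]
200 [-0.0885  0.015 ] [-0.0823  0.0251] [-0.0752  0.0261] [-0.0684  0.0269] [-0.0337  0.0283] [-0.0278  0.0292]
215 [-0.0888  0.0138] [-0.0354  0.2116] [-0.0753  0.0258] [-0.0685  0.0263] [-0.0337  0.028 ] [-0.0277  0.027 ]
270 [-0.0886  0.0147] [-0.0821  0.0259] [-0.0753  0.0259] [-0.0683  0.0276] [-0.0337  0.0279] [-0.0277  0.0276]
300 [-0.0886  0.0144] [-0.0819  0.0266] [-0.075  0.027] [-0.0682  0.028 ] [-0.0337  0.0288] [-0.0277  0.0287]
185 x -0.0827 -0.0236 y -0.1493
200 x -0.0829 -0.0237 y -0.139
215 x -0.0827 -0.0237 y -0.1295
250 x -0.0827 -0.0236 y -0.1073
290 x -0.0828 -0.0237 y -0.0819
320 x -0.0829 -0.0624 y -0.0617
y -0.1616058194017554 -0.051002353397462126
```

The cell is against the lip. Release with a limited opening so the finger doesn't hit the fence.

```bash
python3 -m handwheel '[-0.002,-0.002,-0.002,0, -0.003,-0.003,-0.004,0, -0.003,-0.003,-0.004,0, -0.003,-0.003,-0.004,0]' 0.12
python3 tilt.py w16; python3 ext.py w16
```

```text
clock: 25.45
eef_pos: [0.5942, 0.0997, 0.0816]
tool_rot: [0.0, 0.999, -0.047, 0.0]
wrist_force: [1.6, 1.2, -0.7]
grip_width: 0.0772
t 25.45 tcp [0.5942 0.0997 0.0816] jaw -95.41 F [ 1.6  1.2 -0.7] M [-0.01  0.03  0.02] w 0.0772 j [-0.16  0.53 -0.14  1.84  0.1   0.78 -2.02]
[-0.0373 -0.1087  0.0511]
200 [-0.0867  0.0144] [-0.0798  0.027 ] [-0.0731  0.0264] [-0.0664  0.0262] [-0.0312  0.0271] [-0.0252  0.0269]
215 [-0.0866  0.0147] [-0.0801  0.0255] [-0.073   0.0268] [-0.0663  0.0267] [-0.0312  0.0262] [-0.0251  0.0261]
270 [-0.0865  0.0147] [-0.0798  0.0263] [-0.0731  0.0256] [-0.0663  0.0259] [-0.0311  0.0264] [-0.025   0.0263]
300 [-0.0865  0.0143] [-0.0799  0.0259] [-0.0729  0.0263] [-0.0661  0.0266] [-0.031   0.0259] [-0.025   0.0261]
185 x -0.0821 -0.0228 y -0.1503
200 x -0.0821 -0.0227 y -0.1406
215 x -0.0821 -0.0227 y -0.1309
250 x -0.0822 -0.0226 y -0.1083
290 x -0.0818 -0.0226 y -0.0825
320 x -0.082 -0.0226 y -0.0628
y -0.1614363412462993 -0.051086343815600496
```

View pics/w16b.png

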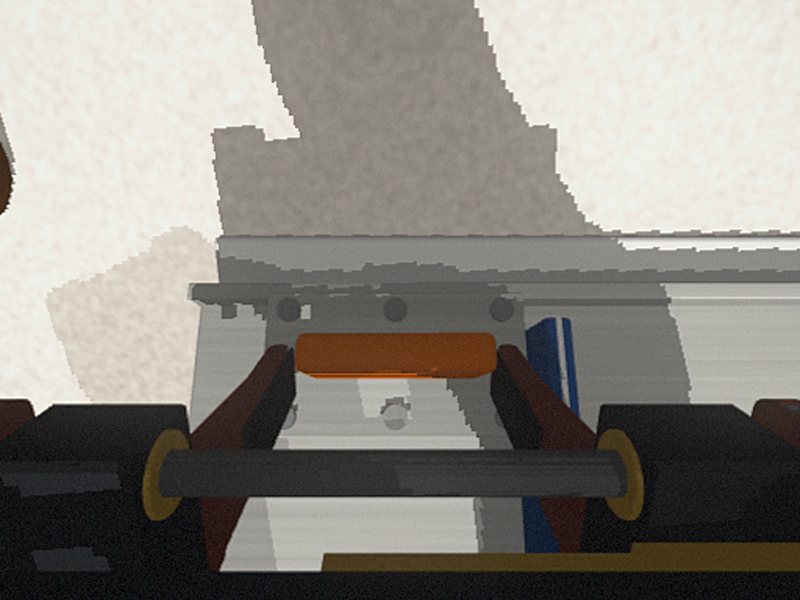

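Released; the cell is flat with its lower edge at x ≈ -82 (lip). Lift clear and inspect.

```bash
python3 -m handwheel '[0,0,-0.01,0, 0,0,-0.03,0, 0,0,-0.06,0, 0,0,-0.10,0, -0.03,0,-0.14,0, -0.07,0.01,-0.16,0, -0.11,0.02,-0.16,0, -0.12,0.02,-0.16,0, -0.12,0.02,-0.16,0, -0.12,0.02,-0.16,0]' 0.12
python3 tilt.py w17 | head -2
python3 - <<'E'
from h import *
p=cv2.imread("pics/w17.png");crop(p,100,60,220,165,3.6,"pics/w17c.png")
E
```

```text
clock: 26.5
eef_pos: [0.4738, 0.0918, 0.2421]
tool_rot: [-0.0, 0.999, -0.047, 0.001]
wrist_force: [0.6, -0.7, -1.1]
grip_width: 0.0769
t 26.5 tcp [0.4738 0.0918 0.2421] jaw -95.39 F [ 0.6 -0.7 -1.1] M [0.06 0.03 0.03] w 0.0769 j [-0.16  0.15 -0.18  1.97  0.03  1.03 -2.02]
[ 0.1462 -0.0898  0.1305]
```

View pics/w17c.png

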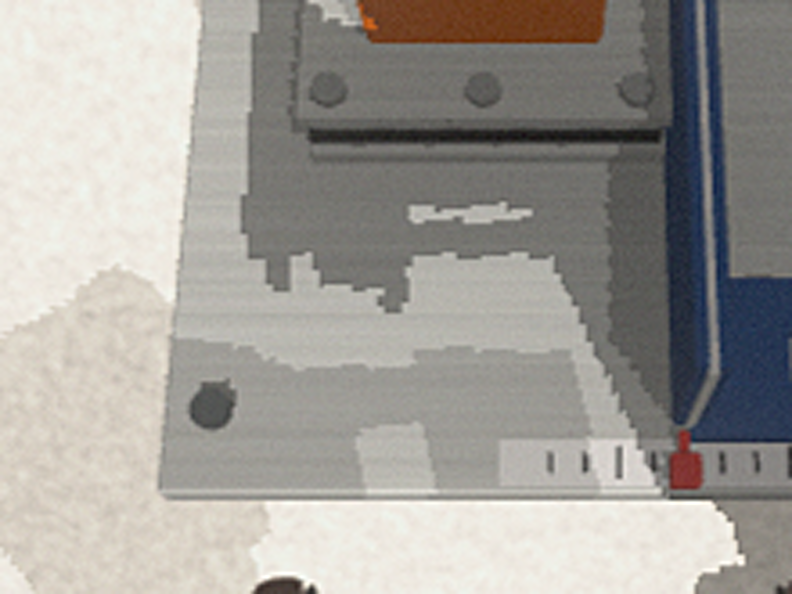

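Run:
```python
from mk import *
p=cv2.imread("pics/w17.png");crop(p,255,10,60,90,6.5,"pics/w17d.png")
W,d=load("w17");v,u=np.mgrid[0:384,0:512];P=w2d(px2w(W,u.ravel(),v.ravel(),d.ravel())).reshape(384,512,3)
m=(abs(P[...,2]-.026)<.003)&(P[...,0]<.0)&(P[...,0]>-.1)
for x in(-.075,-.06,-.035,-.028):
    k=m&(abs(P[...,0]-x)<.003);q=P[k];print(x,k.sum(),q[:,1].min(),q[:,1].max())
f=(abs(P[...,2]-.05)<.0025)&(abs(P[...,1]+.047)<.012);q=P[f];print("fence top y",np.percentile(q[:,1],[1,99]))
f=(P[...,2]>.03)&(P[...,2]<.045)&(abs(P[...,1]+.052)<.006)&(P[...,0]>-.06)&(P[...,0]<.05);q=P[f];print("fence face y",f.sum(),np.median(q[:,1]))
q=P[m&(abs(P[...,1]+.1)<.05)];print("cell x",np.percentile(q[:,0],[0.5,99.5]))
p2,d2=arm.snapshot("scene");cv2.imwrite("pics/s2.png",p2[:,:,::-1]);crop(p2[:,:,::-1],165,160,180,110,4.4,"pics/s2c.png")
```

```text
-0.075 86 -0.16059240493280985 -0.051311402708793113
-0.06 163 -0.16077208546647415 -0.051197235012317405
-0.035 425 -0.16082866655825162 -0.0515677559823636
-0.028 496 -0.16135530850323873 -0.0518166924574299
fence top y [-0.0515 -0.0416]
fence face y 211 -0.05139694574654458
cell x [-0.081  -0.0139]
```

View pics/w17d.png

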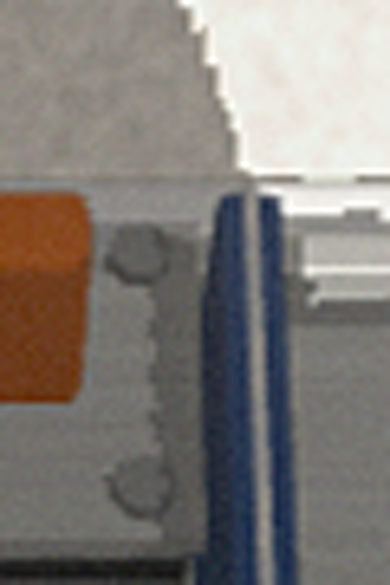

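View pics/s2c.png

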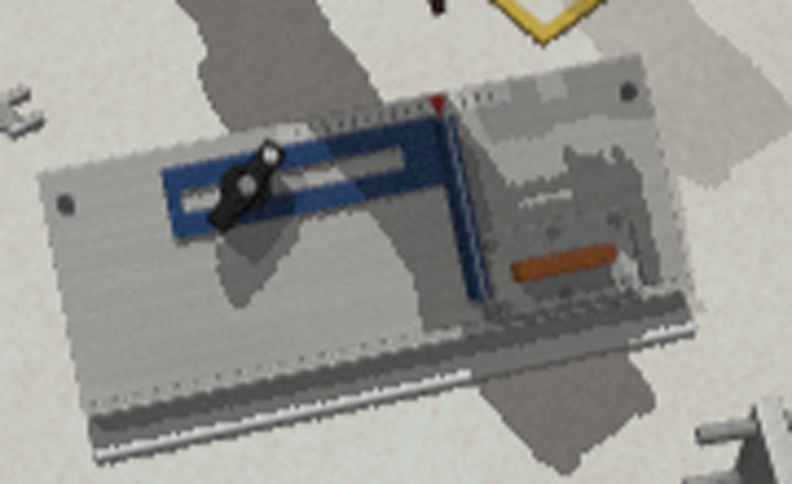

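Run:
```python
from mk import *
p=cv2.imread("pics/w17.png");crop(p,270,150,45,50,11,"pics/w17e.png")
```

```text
(no output)
```

View pics/w17e.png

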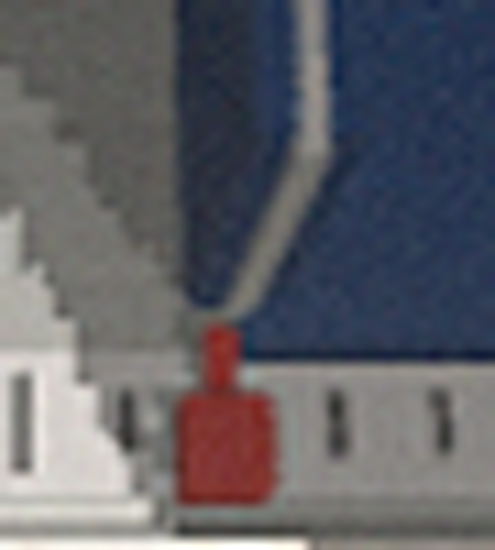

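Run:
```python
from mk import *
W,d=load("w17");on=onf(W);m=lambda x,y:(270+x/11-.45,150+y/11-.45)
print("line top",on(m(316,145),.05),"base",on(m(236,312),0),on(m(236,312),.006),on(m(236,312),.008))
print("mark tip",on(m(222,330),.006),on(m(222,380),.006),"body",on(m(226,450),.006),on(m(226,450),.010))
print("px/mm", (on(m(236,312),.006)-on(m(225,312),.006))[1])
```

```text
line top [ 0.0643 -0.0466  0.05  ] base [ 0.0634 -0.0464 -0.    ] [ 0.0652 -0.0472  0.006 ] [ 0.0658 -0.0475  0.008 ]
mark tip [ 0.067  -0.0486  0.006 ] [ 0.0719 -0.0488  0.006 ] body [ 0.0787 -0.0486  0.006 ] [ 0.0797 -0.0492  0.01  ]
px/mm 0.001039745753173421
```

A final cross-check from this oblique view puts the line about 1.3 mm to the +y side of the marker. To remove parallax, I'll look from straight above the fence plane and closer in.

Run:
```python
from mk import *
t=d2w(.075,-.0475,.006);print(t)
rel([.435,t[1]+.0475*0+(-.0)+.0023,.18],np.pi/2+P2[2])
print(w2d([.435,t[1]+.0023,.18]),w2d([.51,t[1]-.0045,.34]))
```

```text
[0.4693 0.0497 0.1177]
shift [-0.0351  0.0433  0.0616] roll -0.18 dist 0.083 j7 -2.017 jawyaw -95.4
[ 0.1359 -0.0467  0.0428] [ 0.1507 -0.0467  0.219 ]
```

```bash
python3 -m handwheel '[-0.015,0.02,0.02,0, -0.03,0.035,0.045,0, -0.035,0.043,0.06,0, -0.035,0.043,0.062,0, -0.035,0.043,0.062,0, -0.035,0.043,0.062,0]'
python3 - <<'E'
from mk import *
i=arm.camera_info("wrist");p,d=arm.snapshot("wrist");np.savez("pics/w18.npz",d=d,**i);cv2.imwrite("pics/w18.png",p[:,:,::-1])
print(w2d(i["eye"]));uv=w2px(i,d2w(.07,-.0475,.006)).astype(int);print(uv)
x,y=uv[0]-30,uv[1]-45;print(x,y);crop(p[:,:,::-1],x,y,60,60,10,"pics/w18m.png")
E
```

```text
clock: 27.2
eef_pos: [0.4354, 0.053, 0.1804]
tool_rot: [-0.0, 0.999, -0.047, 0.001]
wrist_force: [0.7, 0.1, 0.2]
grip_width: 0.077
[ 0.1505 -0.0465  0.2217]
[249 159]
219 114
```

View pics/w18m.png

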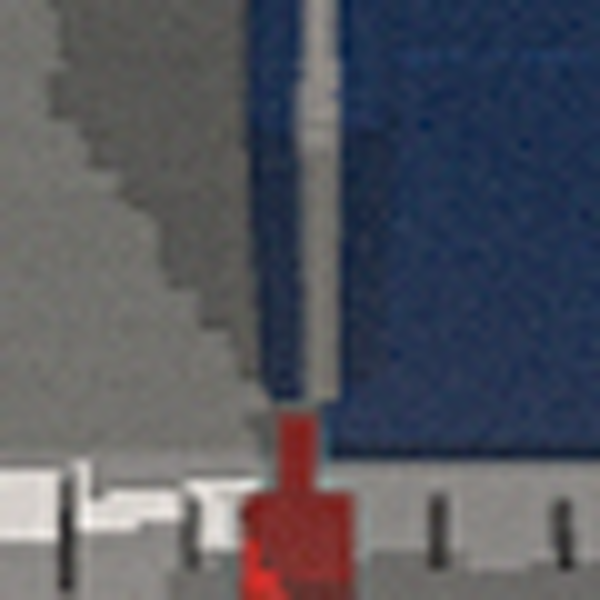

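From directly in the fence plane the line centre is at (322,400) and the marker tip centre at (299,410). That is about 1.8 mm off, more than the earlier oblique views suggested. There is time to mend it properly: loosen the knob without unscrewing it past the thread's start, shift the stop, retighten, then re-check the cell.

Run:
```python
from fit import *
c=d2w(.0445,.0985,.043);g=c-[0,0,.019-.005];print(g)
rel(g+[0,0,.09],np.radians(-148));rel(g,np.radians(-148))
```

```text
[ 0.5008 -0.0997  0.1205]
shift [ 0.0795  0.146  -0.03  ] roll 52.66 dist 0.169 j7 -1.959 jawyaw -95.34
shift [0.0794 0.146  0.06  ] roll 52.66 dist 0.177 j7 -1.959 jawyaw -95.34
```

```bash
python3 -m handwheel '[0,0.01,-0.03,8, 0.01,0.04,-0.05,16, 0.03,0.07,-0.05,24, 0.05,0.10,-0.045,32, 0.07,0.13,-0.03,40, 0.0795,0.146,-0.03,48, 0.0795,0.146,-0.02,52.7, 0.0795,0.146,0.01,52.7, 0.0795,0.146,0.035,52.7, 0.0795,0.146,0.05,52.7, 0.0795,0.146,0.0595,52.7, 0.0795,0.146,0.0595,52.7]' 0.43
python3 -m handwheel '[0,0,0,0, 0,0,0,0, 0,0,0,0, 0,0,0,0, 0,0,0,-6, 0,0,0,-12, 0,0,0,-18, 0,0,0,-24, 0,0,0,-30, 0,0,0,-36, 0,0,0,-42, 0,0,0,-48, 0,0,0,-54, 0,0,0,-60, 0,0,0,-66, 0,0,0,-72, 0,0,0,-77, 0,0,0,-77]' 1 35
python3 -c "
from fit import *
st()"
```

```text
clock: 28.45
eef_pos: [0.4993, -0.1003, 0.1196]
tool_rot: [0.0, 0.874, -0.485, -0.001]
wrist_force: [0.8, -0.0, 0.1]
grip_width: 0.0502
clock: 30.25
eef_pos: [0.5037, -0.0958, 0.1226]
tool_rot: [-0.002, 0.986, 0.166, 0.005]
wrist_force: [4.5, 11.5, 9.3]
grip_width: 0.0205
t 30.25 tcp [ 0.5037 -0.0958  0.1226] jaw -70.88 F [ 4.5 11.5  9.3] M [ 3.38 -0.67 -0.5 ] w 0.0205 j [ 0.27  0.35 -0.24  2.03  0.11  0.77 -1.27]
```

```bash
python3 -m handwheel '[0,0,0,0, 0,0,0,0, 0,0,0,0, 0,0,-0.02,0, 0,0,-0.05,0, 0,0,-0.085,0, 0,0,-0.085,0]' 0.43
python3 - <<'E'
from mk import *
st();i=arm.camera_info("wrist");p,d=arm.snapshot("wrist");np.savez("pics/w19.npz",d=d,**i);cv2.imwrite("pics/w19.png",p[:,:,::-1])
v,u=np.mgrid[0:384,0:512];P=w2d(px2w(i,u.ravel(),v.ravel(),d.ravel()))
m=(abs(P[:,2]-.055)<.01)&(abs(P[:,0]-.045)<.045)&(abs(P[:,1]-.1)<.045);Q=P[m]
Q=Q[Q[:,2]>np.median(Q[:,2])-.003];c=Q.mean(0);e=np.linalg.svd(Q[:,:2]-c[:2])[2][0];e*=np.sign(e[0]);print(len(Q),c,"knob",.6-np.arctan2(e[1],e[0]))
g=d2w(.015,-.0467,.038)-[0,0,.019];print(g);rel(g+[0,0,.05],np.pi/2+P2[2]);rel(g,np.pi/2+P2[2])
cv2.imwrite("pics/w19b.png",p[:,:,::-1])
E
```

```text
clock: 30.95
eef_pos: [0.5017, -0.1014, 0.2092]
tool_rot: [0.001, 0.986, 0.164, 0.003]
wrist_force: [-0.1, -0.3, -0.6]
grip_width: 0.05
t 30.95 tcp [ 0.5017 -0.1014  0.2092] jaw -71.14 F [-0.1 -0.3 -0.6] M [ 0.05  0.01 -0.02] w 0.05 j [ 0.29  0.23 -0.24  1.95  0.07  0.96 -1.23]
1615 [0.0458 0.0979 0.053 ] knob 0.2555933731493308
[0.5369 0.0428 0.0964]
shift [ 0.0809 -0.1247  0.0607] roll 24.08 dist 0.161 j7 -1.231 jawyaw -71.14
shift [ 0.0807 -0.1248  0.1107] roll 24.08 dist 0.185 j7 -1.231 jawyaw -71.14
```

View pics/w19b.png

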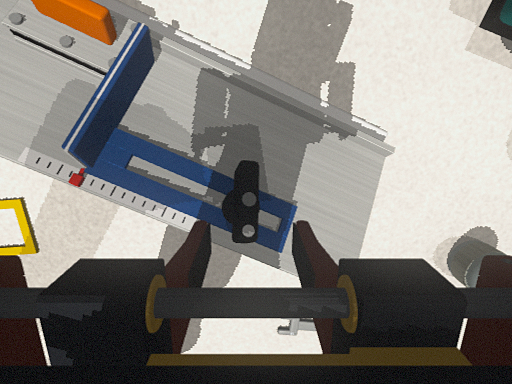

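The knob is at 0.26, still clicked down and loose. Grip the fence above the cell's upper edge (deck x = +15) and shift it.

```bash
python3 -m handwheel '[0.02,-0.03,0,6, 0.04,-0.06,0,12, 0.06,-0.09,0,18, 0.08,-0.115,0.01,24, 0.081,-0.125,0.04,24, 0.081,-0.125,0.065,24, 0.081,-0.125,0.085,24, 0.081,-0.125,0.10,24, 0.081,-0.125,0.11,24, 0.081,-0.125,0.11,24]' 0.5
python3 -c "
from fit import *
st();print(w2d(arm.observe()['eef_pos']+[0,0,.019]))"
python3 -m handwheel '[0,0,0,0, 0,0,0,0, 0,0,0,0, 0,0,0,0, 0,0,0,0]' 1 20
python3 -c "
from fit import *
st();print(w2d(arm.observe()['eef_pos']+[0,0,.019]))"
```

```text
clock: 32.0
eef_pos: [0.5337, 0.0434, 0.0931]
tool_rot: [0.0, 0.999, -0.044, -0.002]
wrist_force: [0.5, 0.4, -0.0]
grip_width: 0.044
t 32.0 tcp [0.5337 0.0434 0.0931] jaw -95.09 F [ 0.5  0.4 -0. ] M [0.08 0.04 0.01] w 0.044 j [-0.01  0.43 -0.23  1.99  0.14  0.75 -1.99]
[ 0.0161 -0.047   0.0335]
clock: 32.5
eef_pos: [0.5357, 0.044, 0.0956]
tool_rot: [-0.0, 0.999, -0.044, 0.0]
wrist_force: [-0.6, -0.2, 2.5]
grip_width: 0.0102
t 32.5 tcp [0.5357 0.044  0.0956] jaw -95.1 F [-0.6 -0.2  2.5] M [ 0.01  0.07 -0.21] w 0.0102 j [-0.01  0.43 -0.23  1.98  0.14  0.75 -1.99]
[ 0.0157 -0.0478  0.0367]
```

```bash
python3 -m handwheel '[0,-0.0005,0,0, 0,-0.001,0,0, 0,-0.0015,0,0, 0,-0.002,0,0, 0,-0.0022,0,0, 0,-0.0022,0,0, 0,-0.0022,0,0]'
python3 -c "
from fit import *
st();print(w2d(arm.observe()['eef_pos']+[0,0,.019]))"
```

```text
clock: 33.2
eef_pos: [0.5357, 0.0441, 0.0956]
tool_rot: [0.001, 0.999, -0.045, 0.0]
wrist_force: [-2.0, -5.9, 6.8]
grip_width: 0.0096
t 33.2 tcp [0.5357 0.0441 0.0956] jaw -95.19 F [-2.  -5.9  6.8] M [-0.86  0.27 -0.17] w 0.0096 j [-0.01  0.43 -0.23  1.98  0.14  0.75 -1.99]
[ 0.0157 -0.0479  0.0366]
```

```bash
python3 -m handwheel '[0,-0.0005,0,0, 0,-0.001,0,0, 0,-0.0015,0,0, 0,-0.0015,0,0, 0,-0.0015,0,0]' 1 30
python3 -c "
from fit import *
st();print(w2d(arm.observe()['eef_pos']+[0,0,.019]))"
```

```text
clock: 33.7
eef_pos: [0.5357, 0.0447, 0.0955]
tool_rot: [0.001, 0.999, -0.046, -0.0]
wrist_force: [-1.5, -8.5, 7.0]
grip_width: 0.01
t 33.7 tcp [0.5357 0.0447 0.0955] jaw -95.23 F [-1.5 -8.5  7. ] M [-1.2   0.29 -0.13] w 0.01 j [-0.01  0.43 -0.23  1.98  0.14  0.75 -1.99]
[ 0.0158 -0.0485  0.0366]
```

```bash
python3 -m handwheel '[0,-0.0004,0,0, 0,-0.0008,0,0, 0,-0.0012,0,0, 0,-0.0012,0,0, 0,-0.0012,0,0]'
python3 -c "
from fit import *
st();print(w2d(arm.observe()['eef_pos']+[0,0,.019]))"
```

```text
clock: 34.2
eef_pos: [0.5359, 0.0458, 0.0956]
tool_rot: [0.001, 0.999, -0.046, -0.0]
wrist_force: [-2.2, -8.4, 8.0]
grip_width: 0.0102
t 34.2 tcp [0.5359 0.0458 0.0956] jaw -95.23 F [-2.2 -8.4  8. ] M [-1.1   0.35 -0.08] w 0.0102 j [-0.02  0.43 -0.23  1.98  0.14  0.75 -2.  ]
[ 0.0157 -0.0497  0.0366]
```

Moved 1.9 mm. Release and check from the same vantage.

```bash
python3 -m handwheel '[0,0.002,0,0, 0,0.003,0,0, 0,0.003,0,0, 0,0.003,-0.01,0, 0,0.003,-0.03,0, 0,0.003,-0.06,0, -0.03,0.0,-0.08,0, -0.06,-0.003,-0.085,0, -0.1,-0.003,-0.085,0, -0.1,-0.003,-0.085,0, -0.1,-0.003,-0.085,0]' 0.5
python3 - <<'E'
from mk import *
st();i=arm.camera_info("wrist");p,d=arm.snapshot("wrist");np.savez("pics/w20.npz",d=d,**i);cv2.imwrite("pics/w20.png",p[:,:,::-1])
print(w2d(i["eye"]));uv=w2px(i,d2w(.07,-.0485,.006)).astype(int)
x,y=uv[0]-30,uv[1]-45;print(x,y);crop(p[:,:,::-1],x,y,60,60,10,"pics/w20m.png")
E
```

```text
clock: 35.3
eef_pos: [0.4365, 0.0609, 0.181]
tool_rot: [-0.0, 0.999, -0.044, 0.001]
wrist_force: [0.8, -0.4, 1.0]
grip_width: 0.0435
t 35.3 tcp [0.4365 0.0609 0.181 ] jaw -95.02 F [ 0.8 -0.4  1. ] M [ 0.03  0.02 -0.01] w 0.0435 j [-0.01  0.16 -0.29  2.12  0.06  0.87 -2.  ]
[ 0.1505 -0.055   0.2224]
228 114
```

View pics/w20m.png

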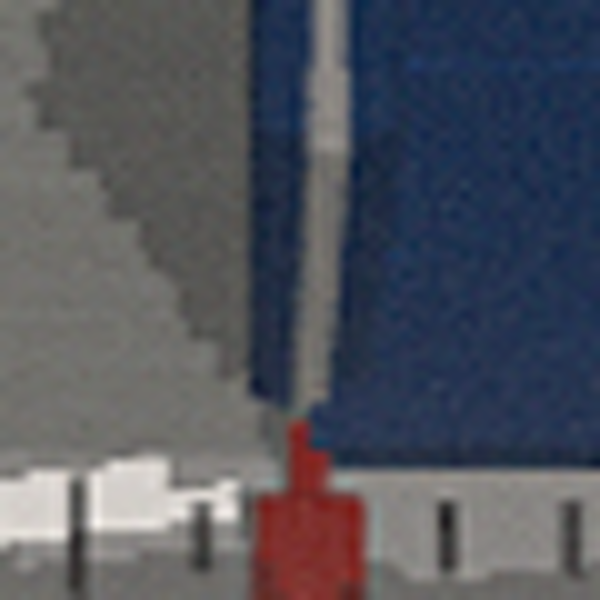

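The line base (312,400) now meets the marker tip (309,430) within about 0.3 mm. Retighten.

Run:
```python
from fit import *
c=d2w(.0445,.0985,.043);g=c-[0,0,.019-.005]
rel(g+[0,0,.09],np.radians(-72.8));rel(g,np.radians(-72.8))
```

```text
shift [ 0.0773  0.1544 -0.0295] roll -22.26 dist 0.175 j7 -1.999 jawyaw -95.06
shift [0.0772 0.1544 0.0605] roll -22.26 dist 0.183 j7 -1.999 jawyaw -95.06
```

```bash
python3 -m handwheel '[0,0.01,-0.03,0, 0.01,0.04,-0.05,-5, 0.03,0.07,-0.05,-10, 0.05,0.10,-0.045,-15, 0.07,0.13,-0.03,-20, 0.077,0.1545,-0.03,-22.3, 0.077,0.1545,-0.02,-22.3, 0.077,0.1545,0.01,-22.3, 0.077,0.1545,0.035,-22.3, 0.077,0.1545,0.05,-22.3, 0.077,0.1545,0.06,-22.3, 0.077,0.1545,0.06,-22.3]' 0.43
python3 -m handwheel '[0,0,0,0, 0,0,0,0, 0,0,0,0, 0,0,0,0, 0,0,0,6, 0,0,0,12, 0,0,0,18, 0,0,0,24, 0,0,0,30, 0,0,0,36, 0,0,0,42, 0,0,0,48, 0,0,0,54, 0,0,0,60, 0,0,0,66, 0,0,0,71, 0,0,0,76, 0,0,0,80, 0,0,0,80]' 1 35
python3 -c "
from fit import *
st()"
```

```text
clock: 36.55
eef_pos: [0.4992, -0.0996, 0.1189]
tool_rot: [-0.0, 0.989, 0.15, -0.001]
wrist_force: [0.0, 1.5, 0.6]
grip_width: 0.0499
clock: 38.45
eef_pos: [0.5005, -0.1022, 0.1223]
tool_rot: [0.001, 0.853, -0.521, 0.002]
wrist_force: [-2.9, -4.6, 15.2]
grip_width: 0.025
t 38.45 tcp [ 0.5005 -0.1022  0.1223] jaw -152.82 F [-2.9 -4.6 15.2] M [-1.4   1.2   0.76] w 0.025 j [-0.03  0.34  0.13  2.05 -0.06  0.76 -2.53]
```

Same end state as before. Release and check the knob, line and cell.

```bash
python3 -m handwheel '[0,0,0,0, 0,0,0,0, 0,0,0,0, 0,0,0,0, 0,0,-0.02,0, 0,0,-0.05,0, 0,0,-0.09,0, 0,0,-0.12,-8, 0,0,-0.14,-16, 0,0,-0.14,-16]' 0.3
python3 - <<'E'
from mk import *
st();i=arm.camera_info("wrist");p,d=arm.snapshot("wrist");np.savez("pics/w21.npz",d=d,**i);cv2.imwrite("pics/w21.png",p[:,:,::-1])
v,u=np.mgrid[0:384,0:512];P=w2d(px2w(i,u.ravel(),v.ravel(),d.ravel()))
m=(abs(P[:,2]-.053)<.004)&(abs(P[:,0]-.045)<.05)&(abs(P[:,1]-.1)<.05);Q=P[m];c=Q.mean(0)
e=np.linalg.svd(Q[:,:2]-c[:2])[2][0];e*=np.sign(e[0]);print(m.sum(),c,"knob",.6-np.arctan2(e[1],e[0]))
rel([.47,.07,.24],np.pi/2+P2[2])
E
```

```text
clock: 39.45
eef_pos: [0.5, -0.1005, 0.2622]
tool_rot: [-0.0, 0.918, -0.396, 0.001]
wrist_force: [0.7, 0.0, 0.2]
grip_width: 0.0611
t 39.45 tcp [ 0.5    -0.1005  0.2622] jaw -136.68 F [0.7 0.  0.2] M [ 0.06 -0.03  0.05] w 0.0611 j [-0.02  0.16  0.1   1.9  -0.02  1.07 -2.29]
1068 [0.0458 0.0986 0.0523] knob 1.4515656754915556
shift [-0.1443 -0.0951  0.0204] roll -41.7 dist 0.174 j7 -2.294 jawyaw -136.92
```

```bash
python3 -m handwheel '[-0.03,-0.02,0,-8, -0.06,-0.04,0,-16, -0.09,-0.06,0,-24, -0.12,-0.08,0.01,-32, -0.144,-0.085,0.02,-40, -0.144,-0.085,0.02,-41.7, -0.144,-0.085,0.02,-41.7, -0.144,-0.085,0.02,-41.7]' 0
python3 - <<'E'
from mk import *
st();i=arm.camera_info("wrist");p,d=arm.snapshot("wrist");np.savez("pics/w22.npz",d=d,**i);cv2.imwrite("pics/w22.png",p[:,:,::-1])
print(w2d(i["eye"]))
P0=p[:,:,::-1];uv=w2px(i,d2w(.07,-.0485,.006)).astype(int);x,y=uv[0]-25,uv[1]-40;print(x,y);crop(P0,x,y,50,50,10,"pics/w22m.png")
crop(P0,100,20,220,165,3.6,"pics/w22c.png")
v,u=np.mgrid[0:384,0:512];P=w2d(px2w(i,u.ravel(),v.ravel(),d.ravel())).reshape(384,512,3)
m=(abs(P[...,2]-.026)<.003)&(P[...,0]<.0)&(P[...,0]>-.1)&(P[...,1]<-.04)
for xx in(-.075,-.06,-.035,-.028):
    k=m&(abs(P[...,0]-xx)<.003);q=P[k]
    if len(q):print(xx,k.sum(),q[:,1].min(),q[:,1].max())
f=(abs(P[...,2]-.05)<.0025)&(abs(P[...,1]+.047)<.012);q=P[f];print("fence top y",np.percentile(q[:,1],[1,99]))
q=P[m&(abs(P[...,1]+.1)<.04)];print("cell x",np.percentile(q[:,0],[0.5,99.5]),"z",q[:,2].mean(),np.polyfit(q[:,0],q[:,2],1),np.polyfit(q[:,1],q[:,2],1))
E
```

```text
clock: 40.3
eef_pos: [0.4628, 0.0617, 0.2395]
tool_rot: [0.0, 0.999, -0.047, -0.001]
wrist_force: [0.3, 1.0, 0.6]
grip_width: 0.0879
t 40.3 tcp [0.4628 0.0617 0.2395] jaw -95.35 F [0.3 1.  0.6] M [ 0.05  0.04 -0.03] w 0.0879 j [-0.18  0.12 -0.1   2.01  0.01  1.02 -1.95]
[ 0.1567 -0.0579  0.2861]
234 134
-0.075 88 -0.16235375267542856 -0.053082467975083814
-0.06 162 -0.16260972260428638 -0.053169236087959475
-0.035 428 -0.16300686113116805 -0.05329852576594306
-0.028 507 -0.1629515359347745 -0.05334568488305313
fence top y [-0.0532 -0.0432]
cell x [-0.0796 -0.0217] z 0.026292659652259878 [-0.0152  0.0257] [0.0028 0.0266]
```

View pics/w22c.png

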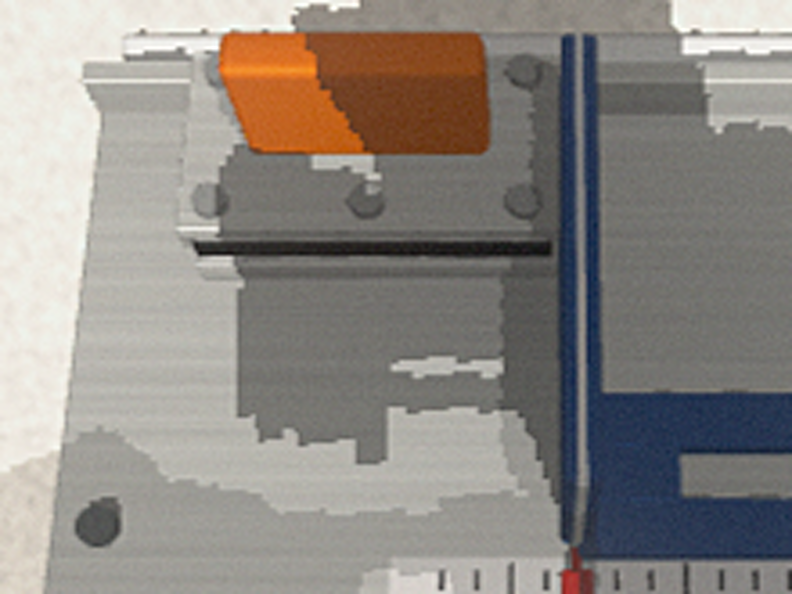

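View pics/w22m.png

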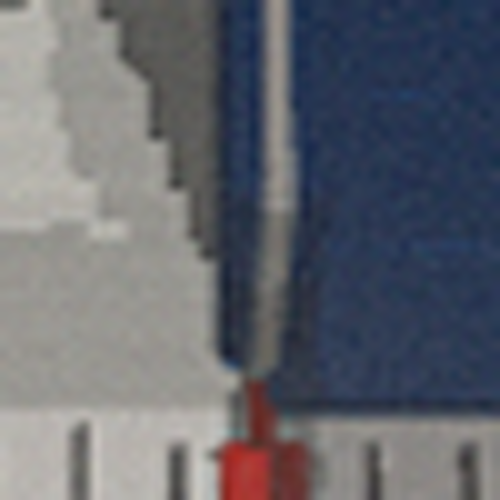

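All checks pass. The knob is at 1.45 and down, the line is on the marker, and the cell is flat and butted (cell end and fence face both at y = -53.2 mm). Because the cell was already there during the retightening, I'll re-lay it so the order is strictly as asked: lift it slightly, move it off, and set it back against the lip and stop.

Run:
```python
from fit import *
g=d2w(-.049,-.1082,.052)-[0,0,.019];print(g)
rel(g+[0,0,.06],np.pi/2+P2[2]);rel(g,np.pi/2+P2[2])
```

```text
[0.6047 0.0983 0.0765]
shift [ 0.1377 -0.0497  0.1032] roll -0.13 dist 0.179 j7 -1.945 jawyaw -95.34
shift [ 0.1378 -0.0498  0.1632] roll -0.13 dist 0.219 j7 -1.945 jawyaw -95.34
```

```bash
python3 -m handwheel '[0.04,-0.015,0,0, 0.08,-0.035,0,0, 0.12,-0.05,0.02,0, 0.138,-0.05,0.05,0, 0.138,-0.05,0.08,0, 0.138,-0.05,0.10,0, 0.138,-0.05,0.12,0, 0.138,-0.05,0.135,0, 0.138,-0.05,0.148,0, 0.138,-0.05,0.157,0, 0.138,-0.05,0.163,0, 0.138,-0.05,0.163,0]' 0.12 15
python3 tilt.py w23 | head -2
```

```text
clock: 41.55
eef_pos: [0.6045, 0.1005, 0.0767]
tool_rot: [0.0, 0.999, -0.044, -0.0]
wrist_force: [0.1, -0.6, 0.7]
grip_width: 0.0773
t 41.55 tcp [0.6045 0.1005 0.0767] jaw -95.09 F [ 0.1 -0.6  0.7] M [ 0.    0.02 -0.05] w 0.0773 j [-0.21  0.54 -0.08  1.82  0.06  0.78 -1.98]
[-0.0486 -0.1103  0.052 ]
```

View pics/w23b.png

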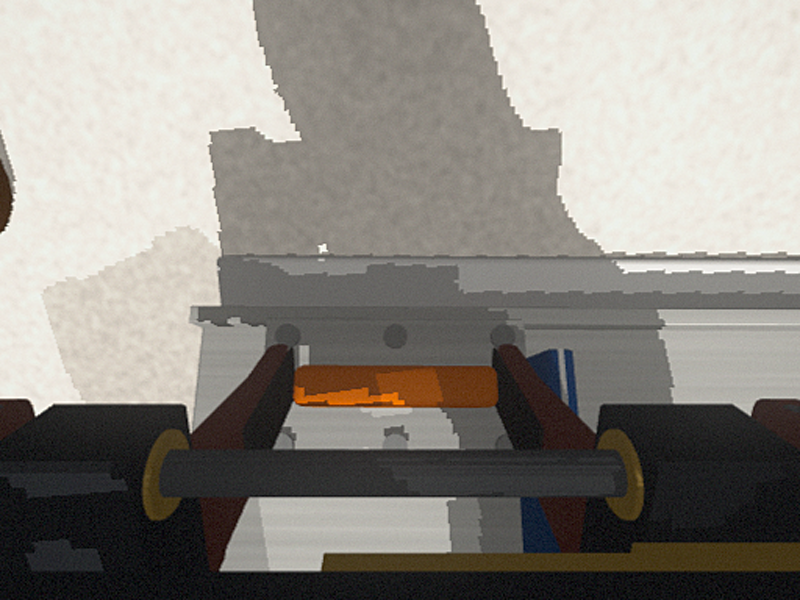

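```bash
python3 -m handwheel '[0,0.002,0,0, 0,0.002,0,0, 0,0.002,0,0, 0,0.002,0,0, 0,0.002,0,0, 0,0,-0.004,0, 0.001,-0.003,-0.008,0, 0.002,-0.005,-0.012,0, 0.003,-0.006,-0.017,0, 0.003,-0.006,-0.022,0, 0.003,-0.006,-0.022,0]' 1 15
python3 tilt.py w24
```

```text
clock: 42.7
eef_pos: [0.6088, 0.1063, 0.1]
tool_rot: [-0.0, 0.999, -0.044, 0.001]
wrist_force: [0.0, -0.1, -4.4]
grip_width: 0.07
t 42.7 tcp [0.6088 0.1063 0.1   ] jaw -95.09 F [ 0.  -0.1 -4.4] M [0.03 0.01 0.02] w 0.07 j [-0.21  0.52 -0.08  1.8   0.06  0.82 -1.98]
[-0.0402 -0.1165  0.074 ]
200 [-0.1039 -0.0158] [-0.0997 -0.0178] [-0.0834  0.0146] [-0.0694  0.0476] [-0.0339  0.0476] [-0.0278  0.0481]
215 [-0.1041 -0.0164] [-0.0999 -0.0182] [-0.0833  0.015 ] [-0.0695  0.0472] [-0.034   0.0469] [-0.0279  0.0478]
270 [-0.1041 -0.0158] [-0.0999 -0.0176] [-0.0836  0.0144] [-0.0696  0.0472] [-0.034   0.0478] [-0.0279  0.047 ]
300 [-0.1042 -0.0157] [-0.0999 -0.0174] [-0.0835  0.0151] [-0.0695  0.0477] [-0.0341  0.0473] [-0.028   0.0475]
```

View pics/w24b.png

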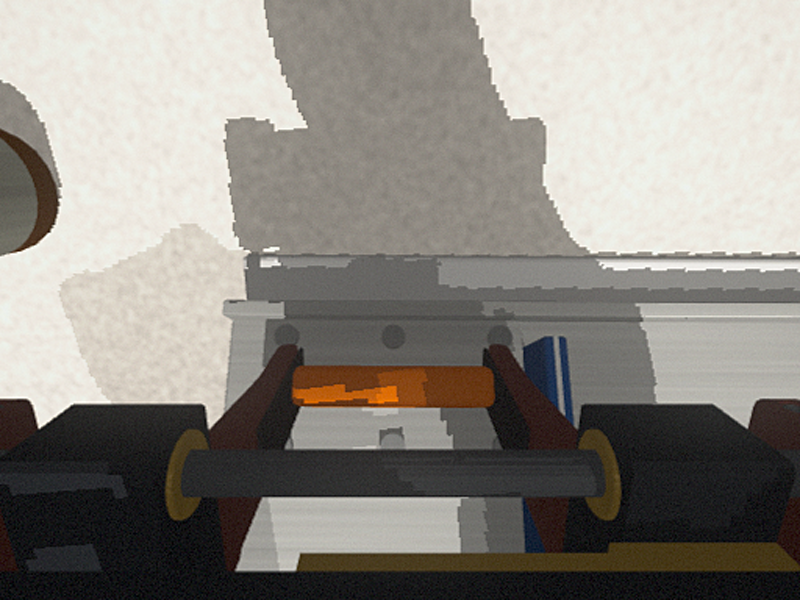

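Lifted 21 mm clear and still parallel to the deck. Set it down again, then push it to the stop and down to the lip.

```bash
python3 -m handwheel '[-0.002,0,0.006,0, -0.004,0,0.012,0, -0.006,0,0.017,0, -0.007,0,0.020,0, -0.007,0,0.0215,0, -0.007,0.003,0.0215,0, -0.007,0.006,0.0215,0, -0.007,0.008,0.0215,0, -0.007,0.0095,0.0215,0, -0.005,0.0095,0.0225,0, -0.003,0.0095,0.024,0, -0.001,0.0095,0.025,0, 0.001,0.0095,0.026,0, 0.002,0.0095,0.0265,0, 0.002,0.0095,0.0265,0]' 1 10
python3 tilt.py w25; python3 ext.py w25
```

```text
clock: 44.25
eef_pos: [0.6095, 0.0983, 0.0742]
tool_rot: [-0.001, 0.999, -0.044, 0.0]
wrist_force: [-4.3, 2.2, 11.7]
grip_width: 0.0699
t 44.25 tcp [0.6095 0.0983 0.0742] jaw -95.04 F [-4.3  2.2 11.7] M [ 0.8   0.76 -0.05] w 0.0699 j [-0.2   0.55 -0.08  1.81  0.06  0.78 -1.97]
[-0.0543 -0.1087  0.0523]
200 [-0.1108 -0.0112] [-0.1071 -0.0131] [-0.0999 -0.0186] [-0.0855  0.0144] [-0.0483  0.0604] [-0.042  0.027]
215 [-0.1111 -0.0123] [-0.1074 -0.0141] [-0.0995 -0.0167] [-0.0856  0.0143] [-0.0483  0.0599] [-0.042   0.0276]
270 [-0.1109 -0.0107] [-0.1074 -0.0136] [-0.1001 -0.0182] [-0.0858  0.0143] [-0.0484  0.0612] [-0.0422  0.0278]
300 [-0.1111 -0.0112] [-0.1075 -0.0133] [-0.0999 -0.0167] [-0.086   0.0134] [-0.0485  0.0609] [-0.0422  0.0272]
185 x -0.0827 -0.0354 y -0.1498
200 x -0.0827 -0.0354 y -0.1404
215 x -0.082 -0.0355 y -0.1308
250 x -0.0823 -0.0362 y -0.1083
290 x -0.0825 -0.0356 y -0.0825
320 x -0.0825 -0.0357 y -0.0631
y -0.1620637130793902 -0.05170228312534294
```

```bash
python3 -m handwheel '[0,0.001,0,0, 0,0.002,0,0, 0,0.002,0,0]'
python3 -c "
from fit import *
st();print(w2d(arm.observe()['eef_pos']+[0,0,.019]))"
```

```text
clock: 44.6
eef_pos: [0.6096, 0.0983, 0.0741]
tool_rot: [-0.002, 0.999, -0.043, 0.001]
wrist_force: [-2.8, 6.4, 8.0]
grip_width: 0.0698
t 44.6 tcp [0.6096 0.0983 0.0741] jaw -94.97 F [-2.8  6.4  8. ] M [ 1.57  0.52 -0.06] w 0.0698 j [-0.2   0.55 -0.08  1.81  0.06  0.77 -1.97]
[-0.0544 -0.1086  0.0524]
```

The cell is hard against the stop: force rises to 6.4 N with no motion. Back off, release and lift.

```bash
python3 -m handwheel '[-0.001,-0.002,-0.001,0, -0.002,-0.004,-0.002,0, -0.002,-0.004,-0.002,0, -0.002,-0.004,-0.002,0, -0.002,-0.004,-0.01,0, -0.002,-0.004,-0.03,0, -0.002,-0.004,-0.06,0, -0.002,-0.004,-0.10,0, -0.04,0.01,-0.14,0, -0.09,0.03,-0.165,0, -0.13,0.05,-0.165,0, -0.145,0.053,-0.165,0, -0.145,0.053,-0.165,0, -0.145,0.053,-0.165,0]' 0.12
python3 - <<'E'
from mk import *
st();i=arm.camera_info("wrist");p,d=arm.snapshot("wrist");np.savez("pics/w26.npz",d=d,**i);cv2.imwrite("pics/w26.png",p[:,:,::-1])
P0=p[:,:,::-1];uv=w2px(i,d2w(.07,-.0485,.006)).astype(int);x,y=uv[0]-25,uv[1]-40;a=cv2.resize(P0[y:y+50,x:x+50],None,fx=8,fy=8,interpolation=cv2.INTER_CUBIC)
b=cv2.resize(P0[20:180,100:260+20],(400,400*160//180))
cv2.imwrite("pics/w26c.png",np.hstack([a,cv2.copyMakeBorder(b,0,400-b.shape[0],0,0,0)]))
print(w2d(i["eye"]))
v,u=np.mgrid[0:384,0:512];P=w2d(px2w(i,u.ravel(),v.ravel(),d.ravel())).reshape(384,512,3)
m=(abs(P[...,2]-.026)<.003)&(P[...,0]<.0)&(P[...,0]>-.1)&(P[...,1]<-.04)
for xx in(-.075,-.06,-.035,-.028):
    k=m&(abs(P[...,0]-xx)<.003);q=P[k]
    if len(q):print(xx,k.sum(),q[:,1].min(),q[:,1].max())
f=(abs(P[...,2]-.05)<.0025)&(abs(P[...,1]+.047)<.012);q=P[f];print("fence top y",np.percentile(q[:,1],[1,99]))
q=P[m&(abs(P[...,1]+.1)<.04)];print("cell x",np.percentile(q[:,0],[0.5,99.5]),"z",q[:,2].mean(),np.polyfit(q[:,0],q[:,2],1),np.polyfit(q[:,1],q[:,2],1))
mk=(abs(P[...,2]-.053)<.004)&(abs(P[...,0]-.045)<.05)&(abs(P[...,1]-.1)<.05);Q=P[mk];c=Q.mean(0)
e=np.linalg.svd(Q[:,:2]-c[:2])[2][0];e*=np.sign(e[0]);print(mk.sum(),c,"knob",.6-np.arctan2(e[1],e[0]))
p2,d2=arm.snapshot("scene");cv2.imwrite("pics/s3.png",p2[:,:,::-1])
E
```

```text
clock: 46.0
eef_pos: [0.4606, 0.0546, 0.2385]
tool_rot: [-0.0, 0.999, -0.044, 0.001]
wrist_force: [0.4, 0.2, 0.1]
grip_width: 0.0775
t 46.0 tcp [0.4606 0.0546 0.2385] jaw -95.1 F [0.4 0.2 0.1] M [ 0.07 -0.02  0.05] w 0.0775 j [-0.16  0.11 -0.1   2.02  0.01  1.01 -1.93]
[ 0.158  -0.0509  0.2844]
-0.075 78 -0.16094742716012614 -0.05318820438213188
-0.06 157 -0.16184099342061561 -0.05311954328427595
-0.035 440 -0.16187939828960585 -0.05302151511327635
-0.028 503 -0.16231004691302736 -0.05298026480966286
fence top y [-0.052  -0.0423]
cell x [-0.0798 -0.0215] z 0.02625577710030381 [-0.0108  0.0258] [0.0022 0.0265]
1443 [0.0459 0.0957 0.0526] knob 1.4518655580867597
```

View pics/w26c.png

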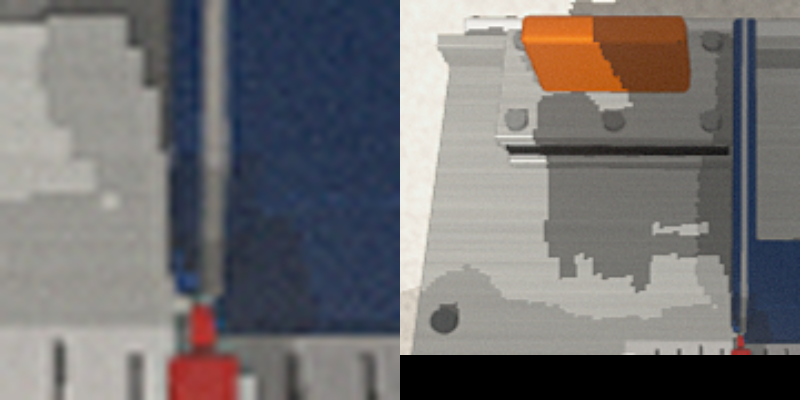

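View pics/s3.png

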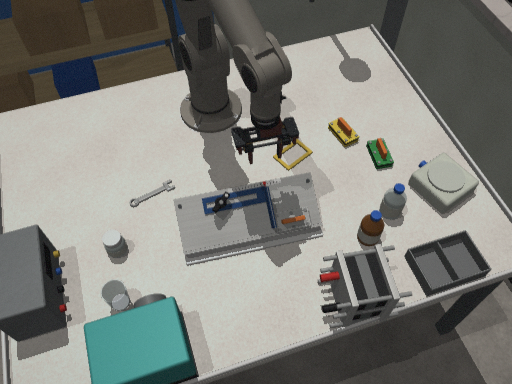

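The knob, cell and bystanders look right. The line and tip look about 1 px apart here, so I'll take one more close in-plane view to be sure.

```bash
python3 -m handwheel '[-0.01,0,0.02,0, -0.02,0.001,0.045,0, -0.026,0.001,0.057,0, -0.026,0.001,0.058,0, -0.026,0.001,0.058,0, -0.026,0.001,0.058,0]'
python3 - <<'E'
from mk import *
st();i=arm.camera_info("wrist");p,d=arm.snapshot("wrist");np.savez("pics/w27.npz",d=d,**i);cv2.imwrite("pics/w27.png",p[:,:,::-1])
print(w2d(i["eye"]));uv=w2px(i,d2w(.07,-.0485,.006)).astype(int)
x,y=uv[0]-30,uv[1]-45;print(x,y);crop(p[:,:,::-1],x,y,60,60,10,"pics/w27m.png")
x2,y2=w2px(i,d2w(-.04,-.06,.03)).astype(int);print(x2,y2);crop(p[:,:,::-1],x2-40,max(0,y2-40),80,80,7,"pics/w27e.png")
E
```

```text
clock: 46.7
eef_pos: [0.4355, 0.0564, 0.1803]
tool_rot: [-0.0, 0.999, -0.044, 0.001]
wrist_force: [0.2, -0.9, 0.0]
grip_width: 0.0774
t 46.7 tcp [0.4355 0.0564 0.1803] jaw -95.09 F [ 0.2 -0.9  0. ] M [-0.01  0.05 -0.01] w 0.0774 j [-0.17  0.14 -0.11  2.13  0.02  0.86 -1.95]
[ 0.1506 -0.0503  0.2215]
223 113
239 19
```

View pics/w27m.png

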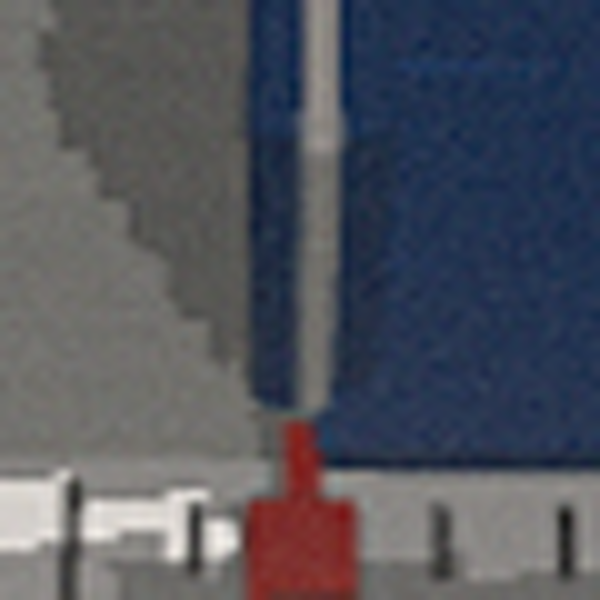

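View pics/w27e.png

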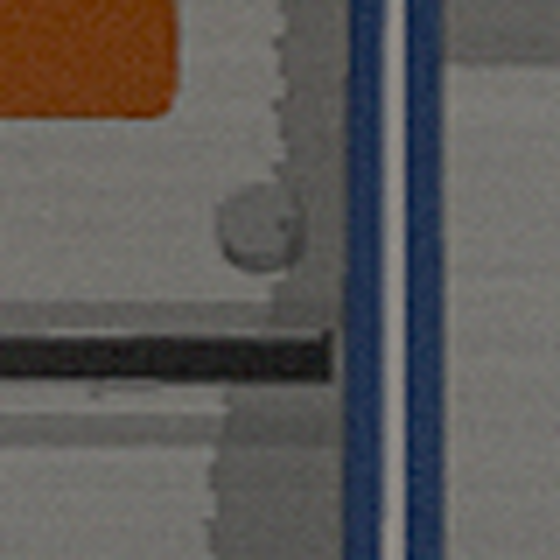

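In the close-up the line (298–331 px) overlaps the marker tip (285–320 px), leaving a residual of about 0.6–0.9 mm. The cell's top plate meets the fence with no visible gap. Handing in.

```bash
python3 -c "
from h import *
st();print(arm.hand_in())"
```

```text
t 46.75 tcp [0.4354 0.0563 0.1804] jaw -95.09 F [ 0.4 -0.4  0.4] M [0.03 0.03 0.03] w 0.077 j [-0.17  0.14 -0.11  2.13  0.02  0.86 -1.95]
the job is handed in; nothing more can be done
None
```

The job is done and handed in at 46.7 s, with the robot clear of everything.

**What I did**
- **First pass:** I slid the stop to the marker, turned the knob back to about -0.08 rad, where it clicked down 8 mm, and tightened it. Then I laid the cell.
- **Correction:** a closer view then showed the line about 1.8 mm off the marker. I loosened the knob to about 0.26 rad, with it still clicked down, shifted the stop about 1.9 mm and tightened it again.
- **Re-laying the cell:** I lifted the cell clear of the deck and laid it again, so that it went on after the final tightening.

**Last checks**
- **Knob:** it read 1.45 rad, at its end stop, with the wing still down.
- **Cell:** it lies flat (top 26 mm above the deck), its long side against the lip. It pressed on the stop with 6.4 N without moving, and the last close-up shows no gap. One depth reading put the fence face about 1 mm from the cell's end, which is within that reading's pixel error.
- **Bystanders:** in the last scene view, the marker, look-alikes and bystanders appear where they started.

**Remaining error:** the line overlaps the marker's tip but is not centred on it. It was within about 0.3 mm right after the shift, and the last close-up showed about 0.6–0.9 mm, still on the knob side. That could be image noise or a small movement of the stop during tightening or the last push.

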